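Swing a bridge beam into its gluing jig

ROBOT

A 7-joint arm with a two-finger parallel gripper is mounted at the origin on the work surface. World frame = base frame: x ahead of the robot, y to its left, z up, the work surface at z = 0. Lengths are in m, angles in rad, forces in N, time in s.
With the tool pointing down it reaches from about 0.4 to 0.85 m from the base axis. Payload 4.5 kg.
Tool frame: the origin (TCP) lies between the finger pads; the fingertips stand r.finger_overhang ahead of it and the grasp point (between the pads) lies 8 mm behind it (r.finger_overhang is the distance from the TCP to the fingertips, in m); z points along the fingers, x is the direction in which the jaws open and shut, and the axes are right-handed (so a half turn about z gives the same grasp; the last joint's range is limited). The gripper opens to 88 mm and grips with 3 to 60 N. Pads are 18 mm wide; open, the fingers measure 123 mm over their backs; the gripper's body (75 mm by 187 mm) begins 45 mm behind the grasp point.
Start: joints at [-1.077, 0.689, -0.195, 1.565, 0.157, 0.902, -0.215], TCP at [0.277, 0.56, 0.25] pointing down, gripper open.
Joint ranges: [-3.01, 3.01], [-0.46, 2.08], [-1.47, 1.51], [0.13, 2.56], [-1, 4.14], [0.04, 2.09], [-2.66, 2.66]. Speed limits (rad/s): [2.57, 2.57, 3.14, 3.14, 3.14, 3.14, 3.14].

INTERFACE

Orientations are given as a unit quaternion [x, y, z, w].
In Python, from plant import r gives the robot as it stands.
- The arm moves only by the tool move_arm, never from a script. Its argument "targets" is a list that holds one entry, the list of rows, each a list of 7 numbers: the turn, a rotation vector about the world's x, y, z in rad, then the shift along the world's x, y, z in m, then the opening, from 0 (shut) to 1 (fully open). A call has 1 to 5 rows; each row shifts and turns the pose as measured when the row begins; what a row does not reach is not made up. A row lasts 1/10 s, in which the tool goes at most 50 mm and 8.59 degrees, less where a joint would pass 70% of its speed; a pose out of reach is approached as far as the arm can. A call with a gripper value outside its range is refused whole. The fingers move at their own pace and stop on an object; "force" is the grip in N (left out, the last holds). Time passes only in rows, so rows that do not move let the fingers close. It gives the time, the measured TCP pose, the force and the opening at its end, in the units of the state.
- r.get_state(): the state, without advancing time (a new reading comes with each control period).
- r.snapshot(name): name is "side" or "top" or "wrist"; returns a dict with "frame" (400x640x3 uint8, red, green, blue), "K" (3x3 intrinsics, pixels), "D" ([k1, k2, p1, p2, k3] as OpenCV has them; the pictures are not rectified), "T" (4x4, takes a point from camera to world coordinates). Camera axes: x right, y up, looking along -z (the intrinsics and any distortion apply to the point x, -y, -z); pixel columns grow to the right and rows downward; lengths in m; the calibration is good to about 2 mm. A picture is of the moment at which its call begins. There is no depth.
- r.finish_job(): hands the job in, once; it reports no verdict.
Trained networks look in a picture, given as the dict that the camera call returned (one of the last four; its "shot" number tells which), for a name from the list of things; names that differ only in an ending like _2 or _b are one class to them, and where a whole thing is asked for, a point or a joint stands for the part that bears it (a point fixed in the world has none). Each returns a list of dicts, best first, with "score" (0 to 1); they miss things now and then, are a little off and sometimes report something else, mostly with a low value. They report only what shows in the picture. A call takes as long as a camera call.
- r.find_in(picture, query): "centre" ([row, column] in pixels, amid what is visible of it).
The state is a dict: "clock": time; "q": joint angles; "qd": joint speeds; "joint_torque": joint torques, N m; "tool_pos": TCP position; "eef_rot": TCP orientation; "contact_force": force on the tool from outside, world axes, zero at the start; "moment": the same for the moment, N m; "opening": opening from 0.0 (shut) to 1.0 (fully open).
Only numpy, scipy, OpenCV 4.12 (cv2) and the standard library are available. Lean on these libraries where they do the work, as an engineer would, in place of code of your own. Each camera call takes 0.05 s, during which the arm holds its last target. There are 200 camera calls.

TASK

Load the wooden beam lying askew on the grey gluing jig: slide it end-on until its end nearer the steel post bears on the post, and, keeping that end against the post, swing the beam round it, past the sprung roller, into line with the aluminium fence. Press it gently but firmly home against the fence for a moment so that it lies flat and flush along it, held between post and roller, then let go. Do not force the post or the fence, which are only lightly fixed, and leave everything else on the bench where it is.

Things in the scene. Friction and masses are not known exactly. Their poses are not given: they have to be found in the camera images.
- jig: the gluing jig, a grey laminate-faced board fixed to the bench, 280 (x) x 440 (y) x 12 mm thick; origin at the centre of its underside (on the bench), z up; x points from the robot's side to the fence, y along the fence towards the post. All jig fittings are at fixed places on it. Loaded, the beam lies along jig y with its centre at jig x = 67 mm, y = 0, its underside on the board's top (z = 12 mm)
- post: upright round steel post, 20 mm in diameter, 40 mm tall, fixed on the board at jig x = 67, y = 150 mm; origin on its axis at the board's top; rigid, but only lightly fixed: the beam must not bear on it with more than 15 N
- fence: straight aluminium strip, 12 (x) x 250 (y) x 20 mm tall, fixed on the board along jig y at jig x = 91, y = 0; origin at the centre of its underside (board top); the beam goes against its robot-side face, at jig x = 85 mm; rigid, but only lightly fixed: the beam must not press on it with more than 15 N. Fingers that hold the beam by its upper 12 mm pass over it. Pressed above the fence's top the beam tends to roll over it, so press low
- plunger (a joint): travel of the sprung roller in m, 0 = fully out, stop at 0.008; it grows as the roller is pushed away from the post (jig -y). Free-turning black rubber wheel on a vertical axle, 32 mm in diameter, 9 to 27 mm above the board, wheel axis at jig x = 67, y = -153 mm when out, on a steel block (46 x 26 x 34 mm tall, centre at jig y = -199). Spring 2 N when out, 0.5 N more per mm. The room between post and wheel is 277 mm, so a loaded beam holds the roller about 3 mm back
- beam: plain wooden beam, 36 (x) x 280 (y) x 36 mm tall, about 0.13 to 0.26 kg, lying on the board on the robot's side of the fence, askew; origin at the centre of its underside, y along its length, its +y end being the one nearer the post. At the start that end is about 10 to 45 mm short of the post and up to 20 mm to one side and the beam is 0.40 to 0.56 rad out of line, its other end swung towards the robot
- marker_a: bystander: marker pen, 110 mm long (x), 16 mm thick, lying on the board behind the fence; origin under its middle
- marker_b: bystander: marker pen, 110 mm long (x), 16 mm thick, lying on the bench right of the jig; origin under its middle
- glue: bystander: small white glue bottle, 42 mm in diameter, 85 mm tall, standing on the board's corner nearest the robot on the post's side; origin at the centre of its foot
- offcut_short: bystander: wooden offcut 36 x 160 (y) x 36 mm tall on the bench left of the jig; origin at the centre of its underside
- offcut_thin: bystander: thin wooden strip 18 x 240 (y) x 12 mm on the bench beyond the jig; origin at the centre of its underside
- beaker: bystander: open glass beaker, 68 mm in diameter, 90 mm tall, on the bench right of the jig; origin at the centre of its foot
- square: bystander: try square, wooden stock 110 mm (y) with a steel blade 140 mm (x), 16 mm thick, on the bench beyond the jig; origin under the middle of its stock

How it is judged:
On the way, in this order (a step that is already met when the one before it is completed fails the run):
1. the beam's end bears on the post (over 2 N) with the beam still more than 0.28 rad out of line (contact force between beam and post above 2 N and angle between the y axis of beam and the y axis of jig, either way round above 0.28 rad), for 0.2 s.
2. swung round to between 0.22 and 0.12 rad out of line, its end still bears on the post (over 2 N) (contact force between beam and post above 2 N and angle between the y axis of beam and the y axis of jig, either way round between 0.12 and 0.22 rad), for 0.1 s.
3. the beam, bearing on the post and pushing the roller back, is pressed in line against the fence with over 4 N (contact force between beam and fence above 4 N and contact force between beam and post above 1 N and angle between the y axis of beam and the y axis of jig, either way round below 0.015 rad and value of joint plunger above 0.0012 m), for 0.3 s.
At the end, for the whole second after the job is handed in: the beam lies flat (within 0.03 rad, underside within 3 mm of the top) on the board between post and roller, at rest and released: its fence side within 2.5 mm of the fence, parallel to it within 0.010 rad, lengthwise within 2 mm of its place (end at the post), the roller held back by 1.2 to 6 mm (x of beam in the frame of jig between 0.0645 and 0.0695 m and y of beam in the frame of jig between -0.002 and 0.002 m and z of beam in the frame of jig between 0.009 and 0.015 m and angle between the y axis of beam and the y axis of jig, either way round below 0.01 rad and angle between beam's own z axis and vertical below 0.03 rad and value of joint plunger between 0.0012 and 0.006 m and linear speed of beam below 0.01 m/s and contact force between the fingers and beam below 0.1 N); the robot touches nothing.
It fails at once if the beam bears on the post with more than 15 N (contact force between beam and post above 15 N).
It fails at once if the beam presses on the fence with more than 15 N (contact force between beam and fence above 15 N).
It fails at once if a bystander moved more than 15 mm (distance of any of marker_a, marker_b, glue, offcut_short, offcut_thin, beaker, square from where it was at the start of the episode above 0.015 m).
It also fails if it takes over 72 s, if anything falls off the work surface, if the arm or the gripper's body presses on something with over 40 N, if the wrist force passes 120 N, or if a joint passes its speed limit or range.

## Working session

There is one attempt and no reset: what is moved stays moved. The work goes in short steps, Python scripts to look and compute and a tool call to move; the robot and the scene stay as the last step left them, time stands still between calls to the robot, and variables do not carry over. Pictures are saved under pics/ and viewed, about 8 in all and at most 12, crops included, and the job is handed in when it is done.

Besides the shell and the picture viewer there is one more tool, called after "Emit:" as name(argument=value, ...) on one line, values as JSON. move_arm: Moves the arm, as the interface text tells. Its arguments: {"type":"object","properties":{"targets":{"type":"array","items":{"type":"array","items":{"type":"array","items":{"type":"number"}}}},"force":{"type":"number"}},"required":["targets"]}

```bash
ls; mkdir -p pics
python3 - <<'E'
from plant import r
import cv2,pickle
print(r.finger_overhang, r.get_state())
for n in("top","side"):
    p=r.snapshot(n); pickle.dump(p,open(n+'.pkl','wb'))
    cv2.imwrite(f'pics/{n}0.png',p['frame'][:,:,::-1]); print(n,p['K'],p['D'],p['T'])
    for q in("beam","post","jig","fence","plunger","glue"):
        print(q,[(round(d['score'],2),[round(x) for x in d['centre']]) for d in r.find_in(p,q)[:2]])
E
```

```text
pics
0.011 {'clock': 0.0, 'q': array([-1.07719145,  0.69000925, -0.19451232,  1.56628624,  0.15734877,
        0.90248044, -0.21511556]), 'qd': array([ 0.00056007, -0.00067068,  0.00186819,  0.00047392,  0.00136327,
       -0.00146248, -0.00041076]), 'joint_torque': array([-3.15865582e-04, -5.27556825e+01, -1.26688320e+00, -1.53428435e+01,
       -5.25525946e-02,  6.55674419e-03,  1.82118947e-04]), 'tool_pos': array([0.27715391, 0.55954299, 0.2489096 ]), 'eef_rot': array([ 8.49614859e-01,  5.27402876e-01, -7.13639814e-04,  5.37657222e-04]), 'contact_force': array([-0.0889299 , -0.80349924,  0.28488974]), 'moment': array([-0.01335028, -0.02045351,  0.08306109]), 'opening': 0.9974245965651267}
top [[385.11961635   0.         317.94751963]
 [  0.         385.11961635 192.46961952]
 [  0.           0.           1.        ]] [0.03270128 0.         0.         0.         0.        ] [[ 0.01232985  0.98645997 -0.16353805  0.41437298]
 [-0.99991529  0.01284566  0.00209691  0.00665433]
 [ 0.00416927  0.16349834  0.9865348   1.0878215 ]
 [ 0.          0.          0.          1.        ]]
beam [(0.74, [239, 319])]
post []
jig [(0.84, [230, 320])]
fence [(0.74, [200, 311]), (0.31, [119, 375])]
plunger [(0.46, [214, 370])]
glue [(0.65, [258, 244])]
side [[400.52114357   0.         319.6370897 ]
 [  0.         400.52114357 199.58443189]
 [  0.           0.           1.        ]] [-0.01221473  0.          0.          0.          0.        ] [[ 0.73191489  0.40538799 -0.54768712 -0.05387869]
 [-0.68118676  0.41538896 -0.60285704 -0.65204926]
 [-0.01688782  0.81431726  0.58017429  0.70413521]
 [ 0.          0.          0.          1.        ]]
beam [(0.89, [227, 297])]
post [(0.65, [184, 289])]
jig [(0.61, [235, 311]), (0.6, [239, 361])]
fence [(0.84, [211, 327]), (0.16, [345, 428])]
plunger [(0.43, [239, 358])]
glue [(0.6, [200, 239])]
```

Run:
```python
import cv2
a=cv2.imread('pics/top0.png')
cv2.imwrite('pics/top0c.png',cv2.resize(a[130:325,195:455],None,fx=3,fy=3,interpolation=cv2.INTER_CUBIC))
```

```text
(no output)
```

View pics/top0c.png

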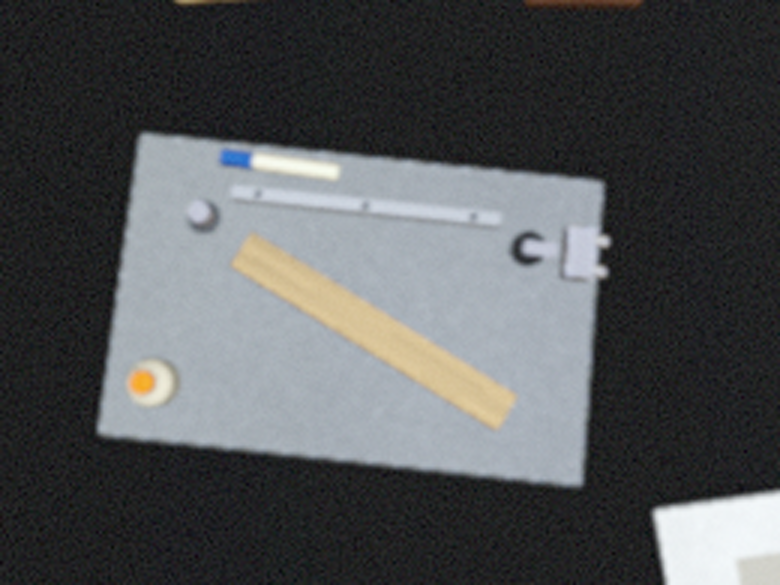

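View pics/side0.png

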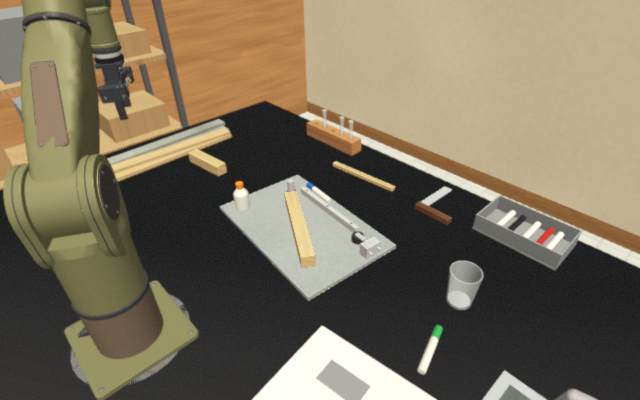

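```bash
cat > h.py <<'E'
import numpy as np,cv2
def ray(p,uv,z):
    uv=np.array(uv,float).reshape(-1,1,2)
    n=cv2.undistortPoints(uv,p['K'],p['D']).reshape(-1,2)
    d=np.c_[n[:,0],-n[:,1],-np.ones(len(n))]@p['T'][:3,:3].T; o=p['T'][:3,3]
    return o+d*((z-o[2])/d[:,2])[:,None]
def proj(p,X):
    X=np.array(X,float).reshape(-1,3); c=(X-p['T'][:3,3])@p['T'][:3,:3]
    return cv2.projectPoints(c*[1,-1,-1],np.zeros(3),np.zeros(3),p['K'],p['D'])[0].reshape(-1,2)
def rect(W):  # metric rectangle centre, sides, direction of long side
    (c,s,a)=cv2.minAreaRect((W[:,:2]*1000).astype(np.float32)); b=cv2.boxPoints((c,s,a))
    e=[b[1]-b[0],b[2]-b[1]]; L=max(e,key=np.linalg.norm); 
    th=np.arctan2(-L[0],L[1]) ; th=(th+np.pi/2)%np.pi-np.pi/2
    return np.array(c)/1000,sorted(s),th   # th: rotation of y axis about z
def beammask(p):
    h=cv2.cvtColor(p['frame'],cv2.COLOR_RGB2HSV); return cv2.inRange(h,(10,60,100),(28,255,255))
def J2W(c,th,x,y): 
    R=np.array([[np.cos(th),-np.sin(th)],[np.sin(th),np.cos(th)]]); return np.array(c)+R@[x,y]
def W2J(c,th,P):
    R=np.array([[np.cos(th),-np.sin(th)],[np.sin(th),np.cos(th)]]); return (np.asarray(P)-c)@R
def biggest(m):
    return max(cv2.findContours(m,cv2.RETR_EXTERNAL,cv2.CHAIN_APPROX_NONE)[0],key=cv2.contourArea).reshape(-1,2)
E
python3 - <<'E'
import pickle;from h import *
p=pickle.load(open('top.pkl','rb'))
uv=(np.array([(140,131),(604,181),(584,487),(98,436)])+.5)/3-.5+[195,130]
print('corners',ray(p,uv,.012).round(4))
g=cv2.inRange(cv2.cvtColor(p['frame'],cv2.COLOR_RGB2GRAY),90,255); g[:, :220]=0;g[:150]=0;g[295:]=0; g[280:,405:]=0
c,s,th=rect(ray(p,biggest(g),.012)); print('jig',c,s,th)
b=beammask(p); b[:170]=0;b[290:]=0;b[:,:255]=0;b[:,400:]=0
cb,sb,tb=rect(ray(p,biggest(b),.048)); print('beam',cb,sb,tb, W2J(c,th,cb),tb-th)
for n,x,y,z in(('post',67,150,.052),('wheel',67,-153,.039),('fence',91,0,.032),('f1',85,125,.032),('f2',85,-125,.032)):
    P=J2W(c,th,x/1000,y/1000); print(n,P.round(4),((proj(p,[*P,z])-[195,130]+.5)*3-.5).round(0))
E
```

```text
corners [[ 0.6451  0.2233  0.012 ]
 [ 0.6027 -0.2167  0.012 ]
 [ 0.322  -0.1924  0.012 ]
 [ 0.3617  0.2483  0.012 ]]
jig [0.48290952 0.01246725] [284.0733947753906, 453.8841857910156] -0.09248698
beam [0.45843011 0.00087175] [33.4765739440918, 275.74029541015625] -0.53761995 [-0.02330387 -0.01380675] -0.44513297
post [0.5635 0.1556] [[202. 211.]]
wheel [ 0.5355 -0.1461] [[534. 248.]]
fence [0.5735 0.0041] [[370. 205.]]
f1 [0.5791 0.1291] [[235. 198.]]
f2 [ 0.556  -0.1198] [[504. 226.]]
```

Top view: the jig's corners in the crop are near (140,131), (604,181), (584,487) and (98,436). The beam runs from about (243,250) to (509,413). My projections of the post at (202,211) and the wheel at (534,248) match the picture. The side view shows the area above the jig is clear. Next I move over the beam.

Emit:
move_arm(targets=[[[0, 0, -0.14, 0.015, -0.047, 0, 1], [0, 0, -0.14, 0.015, -0.047, 0, 1], [0, 0, -0.14, 0.015, -0.047, 0, 1], [0, 0, -0.14, 0.015, -0.047, 0, 1], [0, 0, -0.14, 0.015, -0.047, 0, 1]]])

```text
clock: 1.2
tool_pos: [0.349, 0.3273, 0.25]
eef_rot: [0.98, 0.197, 0.003, -0.005]
contact_force: [1.3, 1.0, -0.2]
opening: 1.001
```

Emit:
move_arm(targets=[[[0, 0, -0.14, 0.015, -0.047, 0, 1], [0, 0, -0.14, 0.015, -0.047, 0, 1], [0, 0, -0.14, 0.015, -0.047, 0, 1], [0, 0, -0.14, 0.015, -0.047, 0, 1], [0, 0, -0.14, 0.015, -0.047, 0, 1]]])

```text
clock: 1.7
tool_pos: [0.4248, 0.0891, 0.2519]
eef_rot: [0.986, -0.164, 0.007, -0.005]
contact_force: [0.8, 0.3, -0.5]
opening: 1.001
```

Emit:
move_arm(targets=[[[0, 0, -0.1, 0.016, -0.044, 0, 1], [0, 0, -0.1, 0.016, -0.043, 0, 1], [0, 0, 0, 0, 0, 0, 1]]])

```text
clock: 2.0
tool_pos: [0.4598, -0.0085, 0.2532]
eef_rot: [0.962, -0.273, 0.011, -0.003]
contact_force: [-0.7, 0.4, -0.1]
opening: 0.999
```

```bash
cat >> h.py <<'E'
from scipy.spatial.transform import Rotation as Rn
def st(s):
    m=Rn.from_quat(s['eef_rot']).as_matrix(); y=np.arctan2(m[1,0],m[0,0])
    des=Rn.from_matrix([[np.cos(y),np.sin(y),0],[np.sin(y),-np.cos(y),0],[0,0,-1]])
    return s['clock'],s['tool_pos'].round(4),'yaw',round(y,4),'tiltfix',(des*Rn.from_matrix(m).inv()).as_rotvec().round(4),'F',s['contact_force'].round(2),'M',s['moment'].round(2),round(s['opening'],3)
E
python3 - <<'E'
from plant import r
from h import *; import pickle
print(*st(r.get_state()))
p=r.snapshot('wrist'); pickle.dump(p,open('w.pkl','wb')); cv2.imwrite('pics/w1.png',p['frame'][:,:,::-1])
print(p['T'].round(3),p['K'][0,0])
for n in('post','plunger'): print(n,[(round(d['score'],2),d['centre']) for d in r.find_in(p,n)[:2]])
E
```

```text
2.0 [ 0.4598 -0.0085  0.2532] yaw -0.5528 tiltfix [-0.0001  0.0229 -0.0001] F [-0.71  0.42 -0.13] M [-0.06  0.16 -0.02] 0.999
[[ 0.851  0.509  0.132  0.496]
 [-0.525  0.813  0.25   0.057]
 [ 0.02  -0.282  0.959  0.389]
 [ 0.     0.     0.     1.   ]] 336.48590786041905
post []
plunger [(0.74, [222.7, 434.5]), (0.16, [7.1, 606.6])]
```

View pics/w1.png

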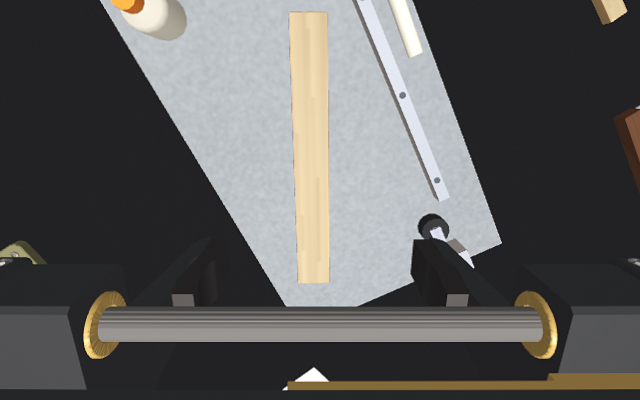

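The wrist view shows the whole beam, from (309,12) to (314,282), between the open jaws. The fence runs from (360,0) to (443,200) and the wheel is at (433,226).

Run:
```python
import pickle;from h import *
p=pickle.load(open('w.pkl','rb'))
h=cv2.cvtColor(p['frame'],cv2.COLOR_RGB2HSV); b=cv2.inRange(h,(8,40,120),(30,255,255)); b[:,:270]=0;b[:,350:]=0;b[300:]=0
cn=biggest(b); cb,sb,tb=rect(ray(p,cn,.048)); print('beam',cb,sb,tb)
c=np.array([.4829,.0156]);th=-.0915
print('jig frame',W2J(c,th,cb),tb-th)
print('fence corners top px (360,0),(436,200),(449,198):',W2J(c,th,ray(p,[(360,0),(437,201),(449,197)],.032)[:,:2]).round(4))
print('wheel',W2J(c,th,ray(p,[(433,225)],.039)[:,:2]).round(4), 'board corner',W2J(c,th,ray(p,[(501,243),(286,306)],.012)[:,:2]).round(4))
```

```text
beam [0.45968002 0.00195354] [36.037498474121094, 278.5332336425781] -0.5403404
jig frame [-0.02187593 -0.01571104] -0.44884044
fence corners top px (360,0),(436,200),(449,198): [[ 0.089   0.1   ]
 [ 0.0832 -0.1211]
 [ 0.0969 -0.1228]]
wheel [[ 0.0676 -0.1425]] board corner [[ 0.1392 -0.2175]
 [-0.139  -0.1753]]
```

Emit:
move_arm(targets=[[[0, 0.023, 0.012, 0, 0.0105, -0.04, 1], [0, 0, 0, 0, 0, -0.045, 1], [0, 0, 0, 0, 0, -0.045, 1], [0, 0, 0, 0, 0, -0.04, 1], [0, 0, 0, 0, 0, -0.02, 1]]])

```text
clock: 2.65
tool_pos: [0.4603, 0.0224, 0.0604]
eef_rot: [0.968, -0.25, 0.002, -0.008]
contact_force: [-0.5, -0.5, -0.1]
opening: 1.004
```

```bash
python3 -c "
from plant import r
from h import *
print(*st(r.get_state()))"
```

```text
2.65 [0.4603 0.0224 0.0604] yaw -0.5046 tiltfix [-0.0143  0.0085 -0.    ] F [-0.53 -0.54 -0.07] M [-0.04  0.11  0.03] 1.004
```

Emit:
move_arm(targets=[[[-0.014, 0.0085, -0.035, -0.0005, -0.0205, 0, 1], [0, 0, 0, 0, 0, 0, 1], [0, 0, 0, 0, 0, -0.0135, 1], [0, 0, 0, 0, 0, 0, 1]]])

```text
clock: 3.05
tool_pos: [0.459, 0.005, 0.0461]
eef_rot: [0.965, -0.264, -0.001, -0.0]
contact_force: [-0.5, 0.0, -0.9]
opening: 1.002
```

```bash
python3 -c "
from plant import r
from h import *
print(*st(r.get_state()))"
```

```text
3.05 [0.459  0.005  0.0461] yaw -0.5341 tiltfix [-0.0017 -0.0025  0.    ] F [-0.53  0.01 -0.92] M [ 0.    0.13 -0.02] 1.002
```

Emit:
move_arm(targets=[[[0, 0, -0.005, 0, 0, 0.001, 0.3], [0, 0, 0, 0, 0, 0, 0.3], [0, 0, 0, 0, 0, 0, 0.3], [0, 0, 0, 0, 0, 0, 0.3], [0, 0, 0, 0, 0, 0, 0.3]]], force=15)

```text
clock: 3.55
tool_pos: [0.4605, 0.0058, 0.0495]
eef_rot: [0.964, -0.266, 0.001, -0.001]
contact_force: [0.2, 0.4, -0.1]
opening: 0.572
```

```bash
python3 -c "
from plant import r
from h import *
print(*st(r.get_state()))"
```

```text
3.55 [0.4605 0.0058 0.0495] yaw -0.5384 tiltfix [-0.0025  0.002  -0.    ] F [ 0.21  0.37 -0.13] M [-0.06  0.15 -0.01] 0.572
```

Emit:
move_arm(targets=[[[0, 0, 0, -0.0005, 0, -0.0025, 0.3], [0, 0, 0, 0, 0, 0, 0.3], [0, 0, 0, 0, 0, 0, 0.3], [0, 0, 0, 0, 0, 0, 0.3], [0, 0, 0, 0, 0, 0, 0.3]]])

```text
clock: 4.05
tool_pos: [0.4602, 0.0057, 0.047]
eef_rot: [0.964, -0.266, 0.001, -0.002]
contact_force: [0.5, -0.0, 0.5]
opening: 0.403
```

```bash
python3 -c "
from plant import r
from h import *
print(*st(r.get_state()))"
```

```text
4.05 [0.4602 0.0057 0.047 ] yaw -0.5384 tiltfix [-0.0025  0.0026 -0.    ] F [ 0.51 -0.04  0.46] M [-0.08  0.12 -0.  ] 0.403
```

Emit:
move_arm(targets=[[[0, 0, 0, 0.0034, 0.0038, 0, 0.3], [0, 0, 0, 0.0034, 0.0038, 0, 0.3], [0, 0, 0, 0.0034, 0.0038, 0, 0.3], [0, 0, 0, 0.0034, 0.0038, 0, 0.3], [0, 0, 0, 0, 0, 0, 0.3]]])

```text
clock: 4.55
tool_pos: [0.4739, 0.0216, 0.047]
eef_rot: [0.964, -0.267, 0.0, -0.001]
contact_force: [-0.5, 1.0, 0.9]
opening: 0.407
```

Run:
```python
from plant import r
from h import *; import pickle
print(*st(r.get_state()))
p=r.snapshot('side'); pickle.dump(p,open('s2.pkl','wb')); 
cv2.imwrite('pics/s2.png',cv2.resize(p['frame'][150:300,210:410,::-1],None,fx=4,fy=4,interpolation=cv2.INTER_CUBIC))
```

```text
4.55 [0.4739 0.0216 0.047 ] yaw -0.5396 tiltfix [-0.0016  0.0005  0.    ] F [-0.46  0.99  0.89] M [ 0.12  0.03 -0.05] 0.407
```

View pics/s2.png

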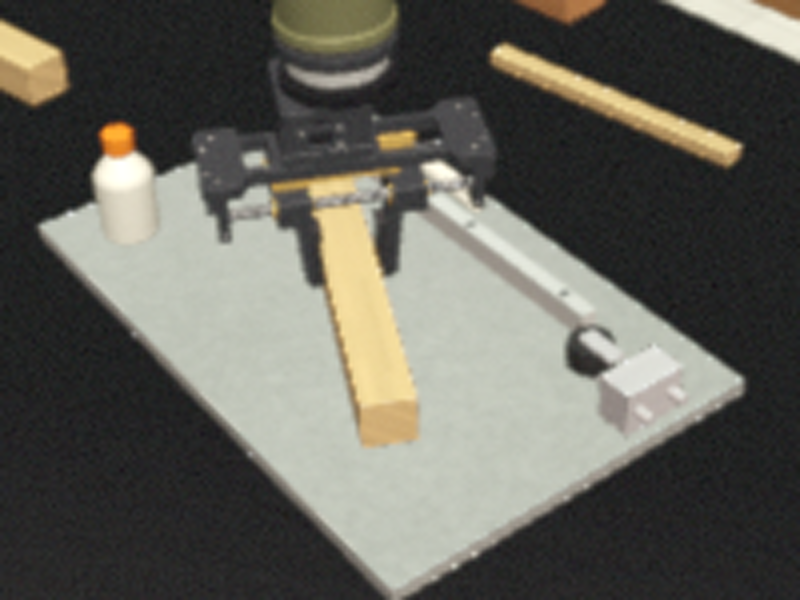

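The beam is held flat, with its far end at (388,425) in the crop, the wheel at (590,350), and nothing touched. I estimate about 19 mm left to the post.

Emit:
move_arm(targets=[[[0, 0, 0, 0.0026, 0.0043, 0, 0.3], [0, 0, 0, 0.0026, 0.0043, 0, 0.3], [0, 0, 0, 0.0016, 0.0026, 0, 0.3], [0, 0, 0, 0, 0, 0, 0.3]]])

```text
clock: 5.0
tool_pos: [0.4809, 0.0333, 0.047]
eef_rot: [0.964, -0.267, -0.0, -0.001]
contact_force: [-0.3, -0.2, 0.6]
opening: 0.405
```

Emit:
move_arm(targets=[[[0, 0, 0, 0.0005, 0.0009, 0, 0.3], [0, 0, 0, 0.0005, 0.0009, 0, 0.3]]])

```text
clock: 5.2
tool_pos: [0.4818, 0.0349, 0.047]
eef_rot: [0.964, -0.267, -0.0, -0.0]
contact_force: [-0.7, -1.1, 1.9]
opening: 0.41
```

```bash
python3 -c "
from plant import r
from h import *
print(*st(r.get_state()))"
```

```text
5.2 [0.4818 0.0349 0.047 ] yaw -0.5403 tiltfix [-0.0007 -0.0002  0.    ] F [-0.73 -1.1   1.93] M [-0.28  0.18 -0.03] 0.41
```

Emit:
move_arm(targets=[[[0, 0, 0, 0.0005, 0.0009, 0, 0.3], [0, 0, 0, 0.0005, 0.0009, 0, 0.3]]])

```text
clock: 5.4
tool_pos: [0.4826, 0.0364, 0.047]
eef_rot: [0.964, -0.267, -0.0, -0.0]
contact_force: [-0.8, -1.1, 2.0]
opening: 0.405
```

Emit:
move_arm(targets=[[[0, 0, 0, 0.0005, 0.0009, 0, 0.3], [0, 0, 0, 0.0005, 0.0009, 0, 0.3]]])

```text
clock: 5.6
tool_pos: [0.4836, 0.0381, 0.047]
eef_rot: [0.964, -0.267, -0.0, 0.0]
contact_force: [-0.4, -2.5, 1.6]
opening: 0.403
```

Emit:
move_arm(targets=[[[0, 0, 0, 0.0005, 0.0009, 0, 0.3]]])

```text
clock: 5.7
tool_pos: [0.484, 0.0389, 0.047]
eef_rot: [0.964, -0.267, -0.001, 0.0]
contact_force: [-1.5, -3.4, 1.9]
opening: 0.41
```

Emit:
move_arm(targets=[[[0, 0, 0, 0.0005, 0.0009, 0, 0.3]]])

```text
clock: 5.8
tool_pos: [0.484, 0.0389, 0.047]
eef_rot: [0.963, -0.268, -0.001, 0.001]
contact_force: [-1.9, -4.6, 1.8]
opening: 0.404
```

Emit:
move_arm(targets=[[[0, 0, 0, 0.0006, 0.001, 0, 0.3], [0, 0, 0, 0.0006, 0.001, 0, 0.3], [0, 0, 0, 0.0006, 0.001, 0, 0.3]]])

```text
clock: 6.1
tool_pos: [0.4839, 0.0389, 0.047]
eef_rot: [0.963, -0.269, -0.002, 0.003]
contact_force: [-2.5, -4.8, 2.3]
opening: 0.404
```

Run:
```python
from plant import r
from h import *
print(*st(r.get_state()))
p=r.snapshot('wrist')
h=cv2.cvtColor(p['frame'],cv2.COLOR_RGB2HSV); b=cv2.inRange(h,(8,40,120),(30,255,255)); print(p['T'][:3,3])
cv2.imwrite('pics/w3.png',p['frame'][:,:,::-1])
p=r.snapshot('top'); cv2.imwrite('pics/t3.png',cv2.resize(p['frame'][130:325,195:455,::-1],None,fx=3,fy=3,interpolation=cv2.INTER_CUBIC))
print(*st(r.get_state()))
```

```text
6.1 [0.4839 0.0389 0.047 ] yaw -0.5446 tiltfix [ 0.005  -0.0056 -0.    ] F [-2.46 -4.82  2.29] M [-0.98  0.44  0.07] 0.404
[0.52363378 0.10499232 0.1815882 ]
6.2 [0.4839 0.039  0.047 ] yaw -0.5445 tiltfix [ 0.005  -0.0056 -0.    ] F [-2.22 -4.48  2.33] M [-1.    0.36  0.15] 0.407
```

View pics/t3.png

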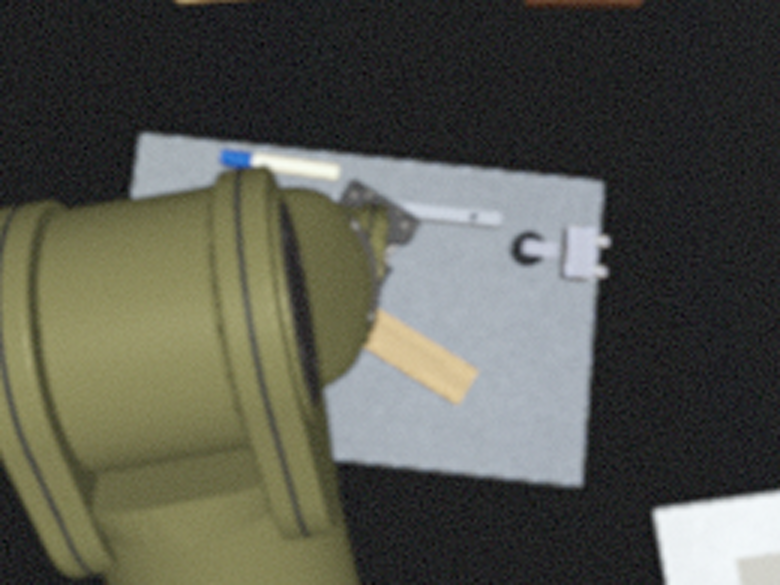

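Top view: the arm hides the post, and the beam's visible end is at (470,388). The force along the beam is about 5 N and motion has stopped, so it bears on the post. Now the swing.

```bash
cat > sw.py <<'E'
from plant import r
from h import *
s=r.get_state(); print(*st(s)); y=st(s)[3]; t=s['tool_pos'][:2]
P=np.array([.5648,.1613]);d=.1466;thj=-.0915
ux=lambda a:(np.array([-np.sin(a),np.cos(a)]),np.array([np.cos(a),np.sin(a)]))
u,x=ux(y); print('F along',(s['contact_force'][:2]@u).round(2),'lat',(s['contact_force'][:2]@x).round(2),'off line',round(thj-y,4),'gap along',((P-t)@u-d).round(4),'s',((P-t)@x).round(4))
def pose(a):
    u,x=ux(a); return P-d*u-x*.0058*np.clip((thj-a)/.45,0,1)
prev=t; 
import sys
step=float(sys.argv[1])
for i in range(1,6):
    a=min(y+step*i,thj); n=pose(a); u,_=ux(a); print(round(a,3),((n-prev) ).round(4),'u',u.round(2)); prev=n
E
python3 sw.py .03
```

```text
6.2 [0.4839 0.039  0.047 ] yaw -0.5445 tiltfix [ 0.005  -0.0056 -0.    ] F [-2.22 -4.48  2.33] M [-1.    0.36  0.15] 0.407
F along -4.98 lat 0.42 off line 0.453 gap along -0.0001 s 0.0058
-0.514 [ 0.004  -0.0026] u [0.49 0.87]
-0.484 [ 0.0041 -0.0024] u [0.47 0.88]
-0.454 [ 0.0042 -0.0023] u [0.44 0.9 ]
-0.424 [ 0.0043 -0.0022] u [0.41 0.91]
-0.394 [ 0.0043 -0.002 ] u [0.38 0.92]
```

Emit:
move_arm(targets=[[[0.005, -0.005, 0.03, 0.0045, -0.0016, 0, 0.3], [0, 0, 0.03, 0.0046, -0.0015, 0, 0.3], [0, 0, 0.03, 0.0047, -0.0013, 0, 0.3]]])

```text
clock: 6.5
tool_pos: [0.4937, 0.033, 0.047]
eef_rot: [0.974, -0.225, -0.004, 0.002]
contact_force: [-3.8, -4.5, 3.7]
opening: 0.407
```

```bash
python3 sw.py .03
```

```text
6.5 [0.4937 0.033  0.047 ] yaw -0.4537 tiltfix [ 0.002  -0.0094 -0.    ] F [-3.76 -4.46  3.75] M [-0.9   0.79 -0.18] 0.407
F along -5.66 lat -1.42 off line 0.3622 gap along -0.0001 s 0.0077
-0.424 [ 0.007  -0.0036] u [0.41 0.91]
-0.394 [ 0.0043 -0.002 ] u [0.38 0.92]
-0.364 [ 0.0044 -0.0019] u [0.36 0.93]
-0.334 [ 0.0045 -0.0017] u [0.33 0.94]
-0.304 [ 0.0045 -0.0016] u [0.3  0.95]
```

Emit:
move_arm(targets=[[[0.002, -0.009, 0.03, 0.006, -0.002, 0.0003, 0.3], [0, -0.002, 0.03, 0.0052, -0.0013, 0, 0.3], [0, -0.002, 0.03, 0.0052, -0.0011, 0, 0.3], [0, -0.002, 0.03, 0.0053, -0.0009, 0, 0.3]]])

```text
clock: 6.9
tool_pos: [0.5107, 0.0249, 0.047]
eef_rot: [0.987, -0.163, -0.003, 0.002]
contact_force: [-5.0, -4.3, 5.8]
opening: 0.407
```

```bash
python3 sw.py .03
```

```text
6.9 [0.5107 0.0249 0.047 ] yaw -0.3272 tiltfix [ 0.0035 -0.0069 -0.    ] F [-4.99 -4.34  5.78] M [-0.81  1.04  0.03] 0.407
F along -5.72 lat -3.33 off line 0.2357 gap along -0.0001 s 0.0073
-0.297 [ 0.0086 -0.003 ] u [0.29 0.96]
-0.267 [ 0.0046 -0.0014] u [0.26 0.96]
-0.237 [ 0.0046 -0.0013] u [0.23 0.97]
-0.207 [ 0.0047 -0.0011] u [0.21 0.98]
-0.177 [ 0.0047 -0.001 ] u [0.18 0.98]
```

Emit:
move_arm(targets=[[[0.003, -0.006, 0.025, 0.0048, -0.0008, 0.0006, 0.3], [0, -0.002, 0.025, 0.005, -0.0006, 0.0002, 0.3], [0, -0.002, 0.02, 0.0035, 0.0002, 0.0002, 0.3], [0, 0, 0.0, 0.0005, 0.001, 0, 0.3]]])

```text
clock: 7.3
tool_pos: [0.5223, 0.0209, 0.047]
eef_rot: [0.992, -0.124, -0.002, 0.003]
contact_force: [-3.0, -6.0, 4.9]
opening: 0.409
```

```bash
python3 sw.py .02
```

```text
7.3 [0.5223 0.0209 0.047 ] yaw -0.2487 tiltfix [ 0.0055 -0.0055 -0.    ] F [-2.98 -5.98  4.87] M [-1.08  0.7   0.18] 0.409
F along -6.53 lat -1.42 off line 0.1572 gap along -0.0001 s 0.0066
-0.229 [ 0.0075 -0.002 ] u [0.23 0.97]
-0.209 [ 0.0031 -0.0007] u [0.21 0.98]
-0.189 [ 0.0031 -0.0007] u [0.19 0.98]
-0.169 [ 0.0031 -0.0006] u [0.17 0.99]
-0.149 [ 0.0031 -0.0005] u [0.15 0.99]
```

Emit:
move_arm(targets=[[[0.005, -0.005, 0.02, 0.0045, -0.0004, 0.0004, 0.3], [0, -0.001, 0.02, 0.0045, -0.0003, 0.0002, 0.3], [0, -0.001, 0.02, 0.0042, -0.0002, 0.0002, 0.3]]])

```text
clock: 7.6
tool_pos: [0.5339, 0.0179, 0.047]
eef_rot: [0.996, -0.091, -0.002, 0.002]
contact_force: [-4.4, -3.4, 1.3]
opening: 0.41
```

```bash
python3 sw.py .02
```

```text
7.6 [0.5339 0.0179 0.047 ] yaw -0.1821 tiltfix [ 0.0039 -0.0045 -0.    ] F [-4.35 -3.37  1.31] M [-0.86  1.07  0.28] 0.41
F along -4.1 lat -3.67 off line 0.0906 gap along -0.0 s 0.0044
-0.162 [ 0.0063 -0.0012] u [0.16 0.99]
-0.142 [ 0.0032 -0.0005] u [0.14 0.99]
-0.122 [ 0.0032 -0.0004] u [0.12 0.99]
-0.102 [ 0.0032 -0.0004] u [0.1  0.99]
-0.091 [ 0.0017 -0.0002] u [0.09 1.  ]
```

Emit:
move_arm(targets=[[[0.004, -0.004, 0.02, 0.0045, -0.0003, 0, 0.3], [0, -0.001, 0.02, 0.004, -0.0002, 0, 0.3]]])

```text
clock: 7.8
tool_pos: [0.539, 0.017, 0.047]
eef_rot: [0.998, -0.07, -0.004, 0.001]
contact_force: [-2.7, -3.9, 1.7]
opening: 0.41
```

```bash
python3 sw.py .02
```

```text
7.8 [0.539 0.017 0.047] yaw -0.1398 tiltfix [ 0.0008 -0.0086 -0.    ] F [-2.65 -3.91  1.73] M [-0.89  0.48 -0.12] 0.41
F along -4.24 lat -2.08 off line 0.0483 gap along -0.0001 s 0.0055
-0.12 [ 0.0079 -0.0012] u [0.12 0.99]
-0.1 [ 0.0032 -0.0004] u [0.1 1. ]
-0.091 [ 0.0013 -0.0001] u [0.09 1.  ]
-0.091 [0. 0.] u [0.09 1.  ]
-0.091 [0. 0.] u [0.09 1.  ]
```

Emit:
move_arm(targets=[[[0, -0.008, 0.015, 0.0045, -0.0003, 0, 0.3], [0, -0.001, 0.01, 0.003, 0, 0, 0.3]]])

```text
clock: 8.0
tool_pos: [0.5445, 0.0161, 0.047]
eef_rot: [0.999, -0.054, -0.003, 0.001]
contact_force: [-6.8, -4.2, 6.1]
opening: 0.406
```

```bash
python3 sw.py .01
python3 - <<'E'
from plant import r
import cv2,pickle
p=r.snapshot('side'); pickle.dump(p,open('s4.pkl','wb')); 
cv2.imwrite('pics/s4.png',cv2.resize(p['frame'][160:260,260:400,::-1],None,fx=5.5,fy=5.5,interpolation=cv2.INTER_CUBIC))
E
```

```text
8.0 [0.5445 0.0161 0.047 ] yaw -0.1088 tiltfix [ 0.0023 -0.0056 -0.    ] F [-6.77 -4.24  6.12] M [-0.78  1.37  0.36] 0.406
F along -4.95 lat -6.27 off line 0.0173 gap along -0.0001 s 0.0044
-0.099 [ 0.0057 -0.0007] u [0.1 1. ]
-0.091 [ 0.0012 -0.0001] u [0.09 1.  ]
-0.091 [0. 0.] u [0.09 1.  ]
-0.091 [0. 0.] u [0.09 1.  ]
-0.091 [0. 0.] u [0.09 1.  ]
```

View pics/s4.png

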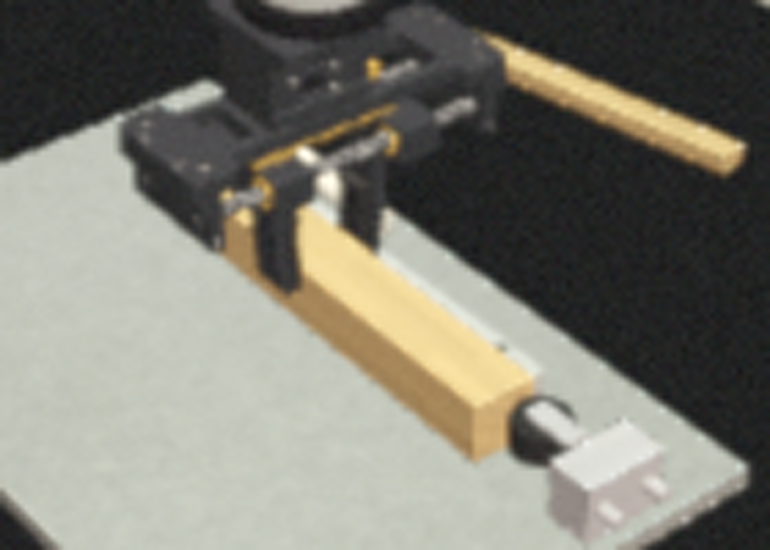

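The side view shows the beam's far end at (510,410) touching the wheel at (540,430), nearly parallel to the fence with a few mm still to go.

Emit:
move_arm(targets=[[[0.002, -0.005, 0.008, 0.003, 0, 0.0008, 0.3]]])

```text
clock: 8.15
tool_pos: [0.5465, 0.0159, 0.0472]
eef_rot: [0.999, -0.049, -0.002, 0.001]
contact_force: [-3.3, -4.0, -5.4]
opening: 0.404
```

```bash
python3 sw.py .01
```

```text
8.15 [0.5465 0.0159 0.0472] yaw -0.0972 tiltfix [ 0.0012 -0.0041 -0.    ] F [-3.32 -3.98 -5.36] M [-0.88  0.94  0.43] 0.404
F along -4.28 lat -2.92 off line 0.0057 gap along -0.0001 s 0.0041
-0.091 [ 0.0049 -0.0006] u [0.09 1.  ]
-0.091 [0. 0.] u [0.09 1.  ]
-0.091 [0. 0.] u [0.09 1.  ]
-0.091 [0. 0.] u [0.09 1.  ]
-0.091 [0. 0.] u [0.09 1.  ]
```

Emit:
move_arm(targets=[[[0.001, -0.004, 0.004, 0.0025, 0, -0.0003, 0.3]]])

```text
clock: 8.25
tool_pos: [0.5473, 0.0157, 0.0469]
eef_rot: [0.999, -0.045, -0.002, 0.001]
contact_force: [-7.7, -1.9, 14.9]
opening: 0.407
```

Emit:
move_arm(targets=[[[0, -0.001, 0.002, 0.002, 0, 0, 0.3]]])

```text
clock: 8.35
tool_pos: [0.5476, 0.0157, 0.047]
eef_rot: [0.999, -0.043, -0.004, 0.001]
contact_force: [-6.3, -3.0, 6.3]
opening: 0.405
```

```bash
python3 sw.py .01
```

```text
8.35 [0.5476 0.0157 0.047 ] yaw -0.0866 tiltfix [ 0.0012 -0.008  -0.    ] F [-6.28 -3.    6.28] M [-0.6   1.36  0.01] 0.405
F along -3.53 lat -5.99 off line -0.0049 gap along -0.0001 s 0.0046
-0.091 [ 0.0039 -0.0004] u [0.09 1.  ]
-0.091 [0. 0.] u [0.09 1.  ]
-0.091 [0. 0.] u [0.09 1.  ]
-0.091 [0. 0.] u [0.09 1.  ]
-0.091 [0. 0.] u [0.09 1.  ]
```

Run:
```python
from plant import r
import cv2,pickle
p=r.snapshot('wrist'); pickle.dump(p,open('w5.pkl','wb')); a=p['frame'][:,:,::-1]; cv2.imwrite('pics/w5f.png',a)
q=r.snapshot('side'); b=cv2.resize(q['frame'][190:245,310:380,::-1],(640,503),interpolation=cv2.INTER_CUBIC)
cv2.imwrite('pics/w5.png',cv2.resize(a,(400,250))); 
import numpy as np
cv2.imwrite('pics/c5.png',np.hstack([cv2.resize(a[:,200:520],(400,500)),b[:500,:400]]))
```

```text
(no output)
```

View pics/c5.png

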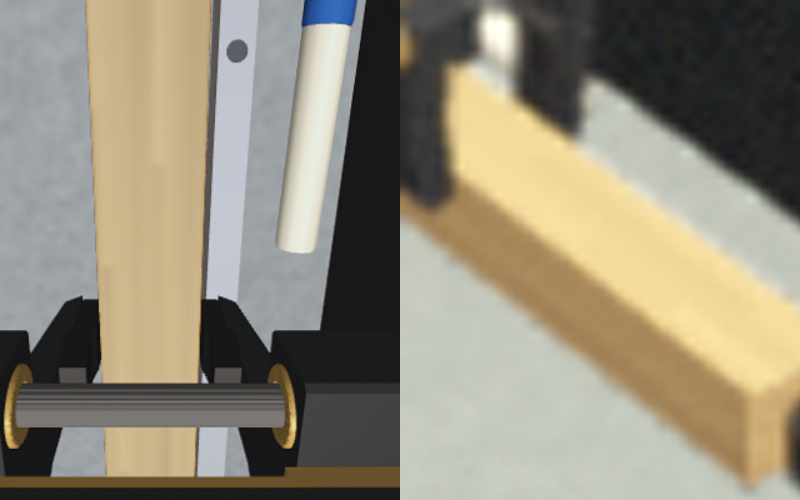

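Run:
```python
import pickle;from h import *
p=pickle.load(open('w5.pkl','rb'))
g=p['frame'].astype(int)
for row in (5,60,120,180,220): 
    print(row,[tuple(g[row,c]) for c in range(360,380,1)] if row in(5,180) else '')
f=lambda L:np.array([(200+a/1.25,b/1.25) for a,b in L])
B=ray(p,f([(87,2),(100,290),(211,2),(203,290)]),.048); F=ray(p,f([(219,2),(207,290)]),.032)
print(B.round(4),F.round(4)); an=lambda A,C:np.arctan2(-(A-C)[0],(A-C)[1])
print(an(B[0],B[1]),an(B[2],B[3]),an(F[0],F[1]))
c=np.array([.4829,.0156])
for th in(-.0915,): print(W2J(c,th,B[:,:2]).round(4),W2J(c,th,F[:,:2]).round(4))
```

```text
5 [(np.int64(190), np.int64(168), np.int64(128)), (np.int64(190), np.int64(168), np.int64(129)), (np.int64(190), np.int64(168), np.int64(129)), (np.int64(190), np.int64(168), np.int64(129)), (np.int64(191), np.int64(169), np.int64(130)), (np.int64(191), np.int64(168), np.int64(127)), (np.int64(190), np.int64(164), np.int64(121)), (np.int64(191), np.int64(160), np.int64(111)), (np.int64(149), np.int64(126), np.int64(94)), (np.int64(152), np.int64(157), np.int64(160)), (np.int64(117), np.int64(118), np.int64(119)), (np.int64(89), np.int64(84), np.int64(81)), (np.int64(88), np.int64(84), np.int64(79)), (np.int64(88), np.int64(83), np.int64(78)), (np.int64(86), np.int64(82), np.int64(77)), (np.int64(81), np.int64(77), np.int64(71)), (np.int64(136), np.int64(137), np.int64(141)), (np.int64(186), np.int64(191), np.int64(201)), (np.int64(189), np.int64(194), np.int64(204)), (np.int64(188), np.int64(192), np.int64(202))]
60 
120 
180 [(np.int64(201), np.int64(175), np.int64(132)), (np.int64(203), np.int64(173), np.int64(125)), (np.int64(150), np.int64(123), np.int64(85)), (np.int64(91), np.i
[... 385 characters left out ...]
209)), (np.int64(194), np.int64(199), np.int64(208)), (np.int64(195), np.int64(199), np.int64(209)), (np.int64(194), np.int64(199), np.int64(209)), (np.int64(194), np.int64(199), np.int64(209)), (np.int64(194), np.int64(199), np.int64(209)), (np.int64(194), np.int64(199), np.int64(209)), (np.int64(194), np.int64(199), np.int64(208)), (np.int64(194), np.int64(199), np.int64(208))]
220 
[[0.5387 0.1236 0.048 ]
 [0.5316 0.0353 0.048 ]
 [0.5737 0.1205 0.048 ]
 [0.5671 0.0323 0.048 ]] [[0.5785 0.1237 0.032 ]
 [0.5701 0.0251 0.032 ]]
-0.08024092257600929 -0.07566977872932674 -0.08568695647074667
[[0.0457 0.1127]
 [0.0467 0.0241]
 [0.0809 0.1128]
 [0.0823 0.0243]] [[0.0854 0.1164]
 [0.0859 0.0174]]
```

Wrist view, with the beam's fence-side edge at x≈211→203 and the fence edge at 219→207 in the crop: about 4 mm of gap remains, and the beam is nearly parallel.

Emit:
move_arm(targets=[[[0.001, -0.006, -0.006, 0.003, -0.0002, 0.0003, 0.3]]])

```text
clock: 8.55
tool_pos: [0.5484, 0.0156, 0.047]
eef_rot: [0.999, -0.045, -0.004, 0.0]
contact_force: [-5.0, -3.1, -0.3]
opening: 0.402
```

Emit:
move_arm(targets=[[[0, -0.002, 0, 0.003, -0.0002, 0.0001, 0.3]]])

```text
clock: 8.65
tool_pos: [0.5488, 0.0155, 0.047]
eef_rot: [0.999, -0.044, -0.006, 0.001]
contact_force: [-9.7, -3.2, 8.6]
opening: 0.406
```

```bash
sed -i 's/thj=-.0915/thj=-.0865/' sw.py; python3 sw.py .01
```

```text
8.65 [0.5488 0.0155 0.047 ] yaw -0.0879 tiltfix [ 0.0009 -0.0114 -0.    ] F [-9.72 -3.2   8.63] M [-0.55  1.79  0.29] 0.406
F along -4.04 lat -9.4 off line 0.0014 gap along 0.0 s 0.0031
-0.086 [ 0.0033 -0.0003] u [0.09 1.  ]
-0.086 [0. 0.] u [0.09 1.  ]
-0.086 [0. 0.] u [0.09 1.  ]
-0.086 [0. 0.] u [0.09 1.  ]
-0.086 [0. 0.] u [0.09 1.  ]
```

Gripping it any further only tilts the tool. I'll release the beam, then press it home low with closed fingers.

Emit:
move_arm(targets=[[[0, 0, 0, 0, 0, 0, 0.62], [0, 0, 0, 0, 0, 0, 0.62], [0, 0, 0, 0, 0, 0, 0.62]]])

```text
clock: 8.95
tool_pos: [0.5531, 0.0194, 0.0474]
eef_rot: [0.999, -0.042, -0.002, -0.002]
contact_force: [0.2, -0.4, 0.6]
opening: 0.618
```

```bash
python3 sw.py .01
```

```text
8.95 [0.5531 0.0194 0.0474] yaw -0.0831 tiltfix [-0.0032 -0.004   0.    ] F [ 0.18 -0.42  0.58] M [-0.04  0.11  0.02] 0.618
F along -0.4 lat 0.22 off line -0.0034 gap along -0.0042 s -0.0001
-0.086 [-0.001  -0.0041] u [0.09 1.  ]
-0.086 [0. 0.] u [0.09 1.  ]
-0.086 [0. 0.] u [0.09 1.  ]
-0.086 [0. 0.] u [0.09 1.  ]
-0.086 [0. 0.] u [0.09 1.  ]
```

Emit:
move_arm(targets=[[[0, 0, 0, 0, 0, 0.035, 0.62], [0, 0, 0, 0, 0, 0.03, 0.62], [0, 0, 0, -0.03, -0.001, 0, 0.3], [0, -0.07, 0, -0.03, -0.001, 0, 0.02], [0, -0.07, 0, 0, 0, 0, 0.02]]], force=20)

```text
clock: 9.45
tool_pos: [0.501, 0.0216, 0.1155]
eef_rot: [0.996, -0.039, 0.078, -0.007]
contact_force: [0.5, 0.3, 0.1]
opening: 0.367
```

Emit:
move_arm(targets=[[[0, 0, 0, 0, 0, 0, 0.02], [0, 0, 0, 0, 0, 0, 0.02], [0, 0, 0, 0, 0, 0, 0.02], [0, 0, 0, 0, 0, 0, 0.02]]])

```text
clock: 9.85
tool_pos: [0.5038, 0.0235, 0.1161]
eef_rot: [0.996, -0.038, 0.079, -0.008]
contact_force: [0.3, -0.7, -0.2]
opening: 0.024
```

```bash
python3 sw.py .01|head -2;python3 - <<'E'
from plant import r
import cv2,numpy as np,pickle
a=r.snapshot('wrist')['frame'][:,:,::-1]
q=r.snapshot('side'); b=cv2.resize(q['frame'][165:255,270:390,::-1],None,fx=5,fy=5,interpolation=cv2.INTER_CUBIC)
cv2.imwrite('pics/c6.png',b)
cv2.imwrite('pics/w6.png',a)
E
```

```text
9.85 [0.5038 0.0235 0.1161] yaw -0.0779 tiltfix [-0.0108  0.1592 -0.0018] F [ 0.25 -0.65 -0.25] M [-0.1   0.21 -0.03] 0.024
F along -0.63 lat 0.3 off line -0.0086 gap along -0.0044 s 0.0501
```

View pics/c6.png

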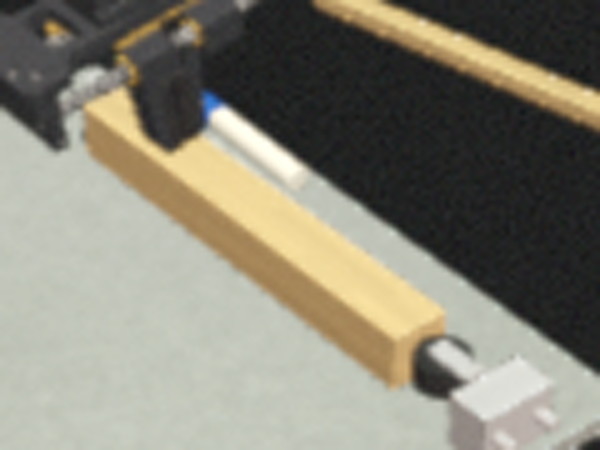

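Emit:
move_arm(targets=[[[-0.01, 0, -0.008, -0.012, -0.008, 0, 0.02], [0, 0, 0, 0, 0, 0, 0.02], [0, 0, 0, 0, 0, -0.04, 0.02], [0, 0, 0, 0, 0, -0.03, 0.02], [0, 0, 0, 0, 0, 0, 0.02]]])

```text
clock: 10.45
tool_pos: [0.5038, 0.0143, 0.0884]
eef_rot: [0.997, -0.042, 0.065, -0.001]
contact_force: [0.1, 0.4, 0.0]
opening: 0.02
```

```bash
python3 sw.py .01|head -2
```

```text
10.45 [0.5038 0.0143 0.0884] yaw -0.0843 tiltfix [ 0.0045  0.1304 -0.0004] F [0.13 0.41 0.01] M [-0.06  0.25  0.03] 0.02
F along 0.42 lat 0.09 off line -0.0022 gap along 0.005 s 0.0484
```

```bash
python3 -c "
from plant import r
print(r.get_state()['q'].round(3))"
```

```text
[-0.137  0.797  0.006  2.177  0.424  0.043 -0.64 ]
```

Emit:
move_arm(targets=[[[0.004, 0.09, 0, -0.01, 0, 0, 0.02], [0, 0, 0, 0, 0, 0, 0.02], [0, 0, 0, 0, 0, -0.03, 0.02], [0, 0, 0, 0, 0, 0, 0.02]]])

```text
clock: 10.85
tool_pos: [0.4934, 0.0146, 0.059]
eef_rot: [0.999, -0.042, 0.021, -0.002]
contact_force: [0.3, -0.3, 0.9]
opening: 0.025
```

```bash
python3 sw.py .01|head -2;python3 -c "
from plant import r
print(r.get_state()['q'].round(3))"
```

```text
10.85 [0.4934 0.0146 0.059 ] yaw -0.0848 tiltfix [-0.0022  0.042  -0.0001] F [ 0.32 -0.32  0.87] M [-0.03  0.14 -0.  ] 0.025
F along -0.29 lat 0.34 off line -0.0017 gap along 0.0056 s 0.0587
[-0.086  0.858 -0.064  2.131  0.43   0.123 -0.638]
```

Emit:
move_arm(targets=[[[0, 0, 0, 0, 0, -0.02, 0.02], [0, 0, 0, 0, 0, -0.012, 0.02], [0, 0, 0, 0.005, -0.0005, 0, 0.02], [0, 0, 0, 0.005, -0.0005, 0, 0.02], [0, 0, 0, 0, 0, 0, 0.02]]])

```text
clock: 11.35
tool_pos: [0.5052, 0.0136, 0.0311]
eef_rot: [0.999, -0.042, 0.025, -0.002]
contact_force: [-0.2, -0.2, -0.6]
opening: 0.018
```

```bash
python3 sw.py .01|head -2;python3 -c "
from plant import r
print(r.get_state()['q'].round(3))"
```

```text
11.35 [0.5052 0.0136 0.0311] yaw -0.0842 tiltfix [-0.0011  0.0498 -0.0001] F [-0.23 -0.18 -0.59] M [-0.02  0.08 -0.04] 0.018
F along -0.2 lat -0.22 off line -0.0023 gap along 0.0056 s 0.047
[-0.097  0.919 -0.04   2.107  0.5    0.077 -0.702]
```

Emit:
move_arm(targets=[[[0, 0, 0, 0.002, 0, -0.003, 0.02], [0, 0, 0, 0.002, 0, 0, 0.02], [0, 0, 0, 0.002, 0, 0, 0.02]]])

```text
clock: 11.65
tool_pos: [0.5127, 0.0136, 0.0299]
eef_rot: [0.999, -0.042, 0.027, -0.002]
contact_force: [-0.1, -0.6, -0.7]
opening: 0.021
```

Emit:
move_arm(targets=[[[0, 0, 0, 0.0015, 0, 0, 0.02], [0, 0, 0, 0.0015, 0, 0, 0.02]]])

```text
clock: 11.85
tool_pos: [0.5153, 0.0134, 0.03]
eef_rot: [0.999, -0.042, 0.026, -0.002]
contact_force: [-4.8, 0.7, 2.7]
opening: 0.02
```

Emit:
move_arm(targets=[[[0, 0, 0, 0.0015, 0, 0, 0.02], [0, 0, 0, 0.0015, 0, 0, 0.02]]])

```text
clock: 12.05
tool_pos: [0.5152, 0.0134, 0.0298]
eef_rot: [0.999, -0.042, 0.023, -0.001]
contact_force: [-5.2, 0.1, 3.9]
opening: 0.024
```

Emit:
move_arm(targets=[[[0, 0, 0, 0.0022, 0, 0, 0.02]]])

```text
clock: 12.15
tool_pos: [0.5151, 0.0133, 0.0297]
eef_rot: [0.999, -0.042, 0.021, -0.001]
contact_force: [-7.2, 0.3, 5.7]
opening: 0.021
```

Emit:
move_arm(targets=[[[0, 0, 0, 0.0025, -0.0001, 0, 0.02]]])

```text
clock: 12.25
tool_pos: [0.5151, 0.0133, 0.0296]
eef_rot: [0.999, -0.041, 0.019, -0.0]
contact_force: [-7.9, 2.0, 6.5]
opening: 0.018
```

```bash
python3 sw.py .01|head -2
```

```text
12.25 [0.5151 0.0133 0.0296] yaw -0.0827 tiltfix [ 0.0007  0.0371 -0.    ] F [-7.87  2.02  6.53] M [0.24 1.34 0.1 ] 0.018
F along 1.36 lat -8.01 off line -0.0038 gap along 0.005 s 0.0373
```

Run:
```python
from plant import r
import cv2,pickle
p=r.snapshot('wrist'); pickle.dump(p,open('w7.pkl','wb')); a=p['frame'][:,:,::-1]
cv2.imwrite('pics/w7.png',a[:,:])
from h import *; print(*st(r.get_state()))
```

```text
12.3 [0.515  0.0133 0.0296] yaw -0.0826 tiltfix [ 0.0007  0.0369 -0.    ] F [-7.76  1.41  6.05] M [0.19 1.29 0.04] 0.021
```

View pics/w7.png

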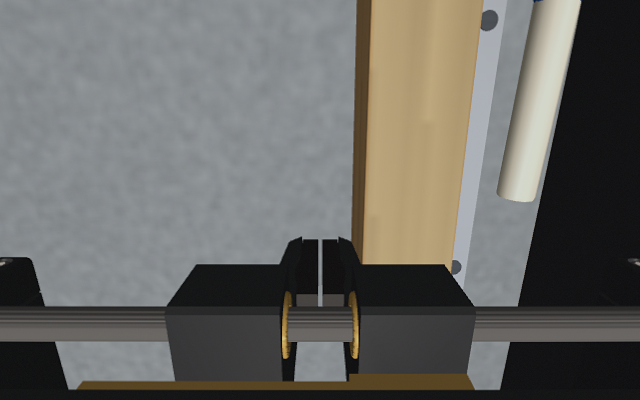

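Run:
```python
import pickle;from h import *
p=pickle.load(open('w7.pkl','rb')); g=p['frame'].astype(int)
hsv=cv2.cvtColor(p['frame'],cv2.COLOR_RGB2HSV)
B=[];F=[]
for row in range(30,250,10):
    w=(hsv[row,:,1]>55)&(hsv[row,:,0]<30)&(np.arange(640)>380)&(np.arange(640)<490)
    b=np.where(w)[0].max()+.5; B.append((b,row))
    gr=g[row,:,:].sum(1)/3; k=int(b)+5
    d=np.diff(gr[k:k+30]); F.append((k+np.argmin(d)+.5,row))
print(F[::6],B[::6])
B=ray(p,B,.048)[:,:2];F=ray(p,F,.032)[:,:2]
fb=np.polyfit(B[:,1],B[:,0],1);
from numpy import median
ff=np.polyfit(F[:,1],F[:,0],1); r_=F[:,0]-np.polyval(ff,F[:,1]); F=F[abs(r_)<.0015]; ff=np.polyfit(F[:,1],F[:,0],1)
print('angles',-np.arctan(fb[0]),-np.arctan(ff[0]))
for y in(.03,.08,.12): print('x gap beam->fence outer edge (mm, 12 = touching)',1e3*(np.polyval(ff,y)-np.polyval(fb,y)))
```

```text
[(np.float64(484.5), 30), (np.float64(493.5), 90), (np.float64(483.5), 150), (np.float64(474.5), 210)] [(np.float64(479.5), 30), (np.float64(472.5), 90), (np.float64(465.5), 150), (np.float64(457.5), 210)]
angles -0.07837158692050547 -0.09437991798704891
x gap beam->fence outer edge (mm, 12 = touching) 14.992688079208394
x gap beam->fence outer edge (mm, 12 = touching) 15.799123794697723
x gap beam->fence outer edge (mm, 12 = touching) 16.44427236708912
```

The wrist view suggests a gap of about 3 mm. The upward force (6.5 N) shows the flared finger backs are riding on the beam's top edge. I'll back off and turn the fingers a quarter turn, so their flat sides press low.

Emit:
move_arm(targets=[[[0, 0, 0, -0.008, 0, 0, 0.02], [0, 0, 0, -0.01, 0, 0, 0.02], [0, 0, 0.14, -0.002, 0, 0, 0.02], [0, 0, 0.14, 0, 0, 0, 0.02], [0, 0, 0.14, 0, 0, 0, 0.02]]])

```text
clock: 12.8
tool_pos: [0.4978, 0.0144, 0.0296]
eef_rot: [0.984, 0.175, 0.022, -0.006]
contact_force: [-0.2, 0.9, 0.2]
opening: 0.016
```

```bash
python3 sw.py .01|head -2;python3 -c "
from plant import r
print(r.get_state()['q'].round(3))"
```

```text
12.8 [0.4978 0.0144 0.0296] yaw 0.3515 tiltfix [-0.0196  0.0407 -0.0001] F [-0.17  0.87  0.2 ] M [0.02 0.08 0.02] 0.016
F along 0.88 lat 0.14 off line -0.438 gap along -0.0317 s 0.1135
[-0.058  0.92  -0.089  2.119  0.73   0.084 -0.485]
```

Emit:
move_arm(targets=[[[-0.01, 0, 0.14, 0, 0, 0, 0.02], [-0.005, 0, 0.14, 0, 0, 0, 0.02], [-0.005, 0, 0.14, 0, 0, 0, 0.02], [0, 0, 0.14, 0, 0, 0, 0.02], [0, 0, 0.14, 0, 0, 0, 0.02]]])

```text
clock: 13.3
tool_pos: [0.5019, 0.015, 0.0296]
eef_rot: [0.857, 0.514, 0.023, -0.003]
contact_force: [-0.6, 0.1, -0.8]
opening: 0.023
```

Emit:
move_arm(targets=[[[0, 0, 0.14, 0, 0, 0, 0.02], [0, 0, 0.14, 0, 0, 0, 0.02], [0, 0, 0.13, 0, 0, 0, 0.02], [0, 0, 0, 0, 0, 0, 0.02]]])

```text
clock: 13.7
tool_pos: [0.5048, 0.0148, 0.0294]
eef_rot: [0.729, 0.684, 0.024, -0.008]
contact_force: [0.4, -0.0, 0.2]
opening: 0.02
```

```bash
python3 sw.py .01|head -2;python3 -c "
from plant import r
print(r.get_state()['q'].round(3))"
```

```text
13.7 [0.5048 0.0148 0.0294] yaw 1.5071 tiltfix [-0.0445  0.0252  0.0005] F [ 0.38 -0.03  0.16] M [-0.07  0.01  0.  ] 0.02
F along -0.38 lat -0.01 off line -1.5936 gap along -0.1972 s 0.1501
[ 0.149  0.948 -0.401  2.074  1.152  0.308  0.288]
```

Emit:
move_arm(targets=[[[-0.044, -0.06, -0.022, 0, 0, 0, 0.02], [0, 0, 0, 0, 0, -0.002, 0.02], [0, 0, 0, 0.005, 0, 0, 0.02], [0, 0, 0, 0.005, 0, 0, 0.02]]])

```text
clock: 14.1
tool_pos: [0.5197, 0.0128, 0.0245]
eef_rot: [0.736, 0.676, 0.03, 0.017]
contact_force: [-0.2, 1.0, -0.4]
opening: 0.02
```

```bash
python3 sw.py .01|head -2
```

```text
14.1 [0.5197 0.0128 0.0245] yaw 1.4874 tiltfix [-0.0152  0.067   0.0007] F [-0.21  0.95 -0.43] M [0.02 0.1  0.  ] 0.02
F along 0.28 lat 0.93 off line -1.5739 gap along -0.1792 s 0.1517
```

Emit:
move_arm(targets=[[[-0.01, -0.01, 0, 0, 0, 0.0025, 0.02], [0, 0, 0, 0.001, 0, 0, 0.02], [0, 0, 0, 0.001, 0, 0, 0.02]]])

```text
clock: 14.4
tool_pos: [0.5205, 0.0131, 0.0264]
eef_rot: [0.737, 0.675, 0.029, 0.022]
contact_force: [-2.6, -0.0, 3.2]
opening: 0.018
```

Emit:
move_arm(targets=[[[0, 0, 0, 0.0012, 0, 0, 0.02], [0, 0, 0, 0.0012, 0, 0, 0.02]]])

```text
clock: 14.6
tool_pos: [0.5205, 0.0131, 0.0261]
eef_rot: [0.737, 0.675, 0.027, 0.021]
contact_force: [-5.1, 0.5, 4.5]
opening: 0.024
```

Emit:
move_arm(targets=[[[0, 0, 0, 0.0012, 0, 0, 0.02], [0, 0, 0, 0.0012, 0, 0, 0.02]]])

```text
clock: 14.8
tool_pos: [0.5206, 0.013, 0.0258]
eef_rot: [0.737, 0.675, 0.026, 0.019]
contact_force: [-4.5, 0.2, 3.0]
opening: 0.023
```

Emit:
move_arm(targets=[[[0, -0.005, 0, 0.002, 0, 0.0005, 0.02]]])

```text
clock: 14.9
tool_pos: [0.5208, 0.013, 0.0259]
eef_rot: [0.737, 0.675, 0.027, 0.02]
contact_force: [-5.8, 1.1, -0.6]
opening: 0.017
```

Emit:
move_arm(targets=[[[0, -0.005, 0, 0.0025, 0, 0.0005, 0.02]]])

```text
clock: 15.0
tool_pos: [0.521, 0.0131, 0.0259]
eef_rot: [0.737, 0.675, 0.027, 0.02]
contact_force: [-7.1, 1.9, 1.9]
opening: 0.018
```

```bash
python3 sw.py .01|head -2
```

```text
15.0 [0.521  0.0131 0.0259] yaw 1.4833 tiltfix [-0.0074  0.0667  0.0004] F [-7.12  1.87  1.89] M [0.27 1.71 0.08] 0.018
F along 7.26 lat 1.24 off line -1.5698 gap along -0.1773 s 0.1515
```

Emit:
move_arm(targets=[[[0, -0.005, 0, 0.003, -0.0002, 0.0005, 0.02]]])

```text
clock: 15.1
tool_pos: [0.521, 0.013, 0.0258]
eef_rot: [0.737, 0.675, 0.027, 0.02]
contact_force: [-9.7, 0.8, 3.8]
opening: 0.019
```

Emit:
move_arm(targets=[[[0, -0.005, 0, 0.0033, -0.0002, 0.0006, 0.02]]])

```text
clock: 15.2
tool_pos: [0.521, 0.0131, 0.0259]
eef_rot: [0.737, 0.675, 0.027, 0.019]
contact_force: [-9.0, 1.4, 3.8]
opening: 0.018
```

```bash
python3 sw.py .01|head -2
```

```text
15.2 [0.521  0.0131 0.0259] yaw 1.4843 tiltfix [-0.008   0.066   0.0004] F [-9.03  1.42  3.83] M [0.36 1.94 0.06] 0.018
F along 9.12 lat 0.63 off line -1.5708 gap along -0.1774 s 0.1515
```

Emit:
move_arm(targets=[[[0, -0.005, 0, 0.0035, -0.0003, 0.0006, 0.02], [0, -0.005, 0, 0.0035, -0.0003, 0.0006, 0.02], [0, -0.005, 0, 0.0035, -0.0003, 0.0006, 0.02], [0, -0.005, 0, 0.0035, -0.0003, 0.0006, 0.02], [0, -0.005, 0, 0.0035, -0.0003, 0.0006, 0.02]]])

```text
clock: 15.7
tool_pos: [0.521, 0.013, 0.0259]
eef_rot: [0.736, 0.677, 0.026, 0.017]
contact_force: [-9.5, 2.0, 5.4]
opening: 0.022
```

```bash
python3 sw.py .01|head -2
python3 - <<'E'
from plant import r
import cv2,pickle
p=r.snapshot('wrist'); pickle.dump(p,open('w8.pkl','wb')); a=p['frame'][:,:,::-1]
b=r.snapshot('side')['frame'][165:255,270:390,::-1]
import numpy as np
cv2.imwrite('pics/c8.png',np.vstack([cv2.resize(a[100:,:],(640,300)),cv2.resize(b,(400,300),interpolation=cv2.INTER_CUBIC).copy() if 0 else cv2.copyMakeBorder(cv2.resize(b,(400,300),interpolation=cv2.INTER_CUBIC),0,0,0,240,0)]))
E
```

```text
15.7 [0.521  0.013  0.0259] yaw 1.4878 tiltfix [-0.0099  0.0615  0.0005] F [-9.5   2.05  5.4 ] M [0.39 1.88 0.06] 0.022
F along 9.64 lat 1.25 off line -1.5743 gap along -0.1779 s 0.1514
```

View pics/c8.png

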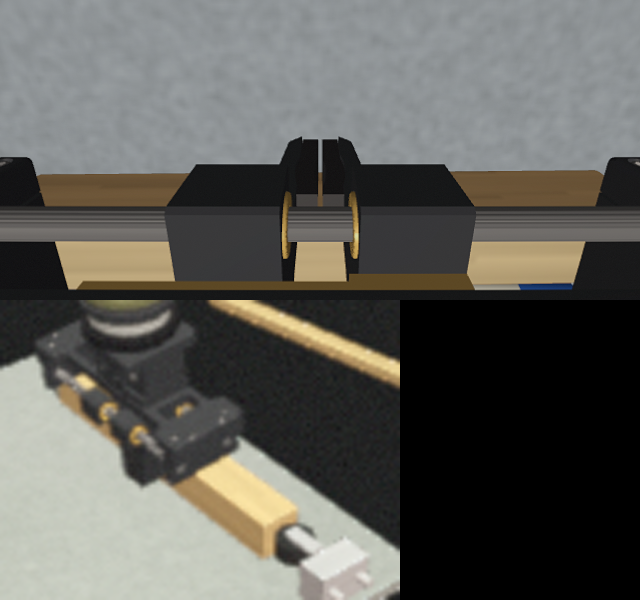

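Emit:
move_arm(targets=[[[0, 0, 0, -0.01, 0, 0.001, 0.02], [0, 0, 0, -0.015, 0, 0.005, 0.02], [0, 0.02, 0, 0, 0, 0.045, 0.02], [0, 0.02, 0, 0, 0, 0.045, 0.02], [0, 0.02, 0, 0, 0, 0.045, 0.02]]])

```text
clock: 16.3
tool_pos: [0.4982, 0.008, 0.1413]
eef_rot: [0.736, 0.676, 0.003, 0.005]
contact_force: [0.3, -0.4, -0.3]
opening: 0.019
```

Emit:
move_arm(targets=[[[0, 0, 0, 0.03, 0, 0.04, 0.02], [0, 0, 0, 0.045, 0, 0, 0.02], [0, 0, 0, 0.045, 0, 0, 0.02], [0, 0, 0, 0, 0, 0, 0.02], [0, 0, 0, 0, 0, 0, 0.02]]])

```text
clock: 16.8
tool_pos: [0.6279, 0.0053, 0.192]
eef_rot: [0.739, 0.673, 0.01, 0.007]
contact_force: [0.2, -0.3, -1.1]
opening: 0.022
```

```bash
python3 sw.py .01|head -1
python3 - <<'E'
from plant import r
import cv2,pickle
p=r.snapshot('wrist'); pickle.dump(p,open('w9.pkl','wb')); a=p['frame'][:,:,::-1]
print(p['T'][:3,3]);cv2.imwrite('pics/w9.png',a)
E
```

```text
16.8 [0.6279 0.0053 0.192 ] yaw 1.4776 tiltfix [-0.0034  0.0247  0.0001] F [ 0.2  -0.28 -1.09] M [ 0.04  0.03 -0.02] 0.022
[0.54854498 0.01232127 0.32524718]
```

View pics/w9.png

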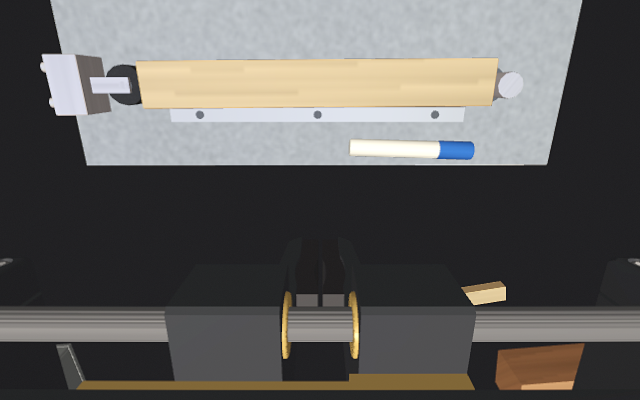

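It looks loaded: the beam spans (137..498, 58..108), flush along the fence strip at (170..465, 108..122), between the wheel and the post at (510,84). Measuring next.

```bash
cat > m.py <<'E'
import pickle,sys;from h import *
p=pickle.load(open(sys.argv[1],'rb')); g=cv2.cvtColor(p['frame'],cv2.COLOR_RGB2GRAY).astype(float)
hsv=cv2.cvtColor(p['frame'],cv2.COLOR_RGB2HSV)
w=((hsv[:,:,1]>50)&(hsv[:,:,0]<30)).astype(np.uint8); w[130:]=0
cn=biggest(w); c,s,th=rect(ray(p,cn,.048)); print('beam',c,s,th)
B=[];T=[];F=[]
for col in list(range(215,305,6))+list(range(330,424,6)):
    rr=np.where(w[:,col])[0]; B.append((col,rr.max()+.5));T.append((col,rr.min()-.5)); k=rr.max()+4
    d=np.diff(g[k:k+20,col]); F.append((col,k+np.argmin(d)+.5))
L=lambda uv,z:ray(p,uv,z)[:,:2]
def fit(W):
    f=np.polyfit(W[:,1],W[:,0],1)
    for _ in range(3):
        e=W[:,0]-np.polyval(f,W[:,1]); k=abs(e)<max(2*np.median(abs(e)),3e-4); f=np.polyfit(W[k,1],W[k,0],1)
    return f
fb,ft,ff=fit(L(B,.048)),fit(L(T,.048)),fit(L(F,.032))
print('angles bottom,top,fence',-np.arctan([fb[0],ft[0],ff[0]]))
for y in(-.1,0,.1): print(y,'beam width',1e3*(np.polyval(fb,y)-np.polyval(ft,y)),'beam->fence outer (12=touch)',1e3*(np.polyval(ff,y)-np.polyval(fb,y)))
E
python3 m.py w9.pkl
python3 - <<'E'
import cv2
a=cv2.imread('pics/w9.png'); import numpy as np
cv2.imwrite('pics/c9.png',np.vstack([cv2.resize(a[40:130,30:230],(800,360),interpolation=cv2.INTER_CUBIC)[:290],cv2.resize(a[40:130,400:600],(800,360),interpolation=cv2.INTER_CUBIC)[:300]]))
E
```

```text
beam [0.54940125 0.01149916] [35.84101104736328, 280.07012939453125] -0.08750641
angles bottom,top,fence [-0.08756149 -0.08720184 -0.09439113]
-0.1 beam width 35.80586835577038 beam->fence outer (12=touch) 12.491732851483972
0 beam width 35.84210899890194 beam->fence outer (12=touch) 13.180383504212024
0.1 beam width 35.87834964203351 beam->fence outer (12=touch) 13.869034156940074
```

View pics/c9.png

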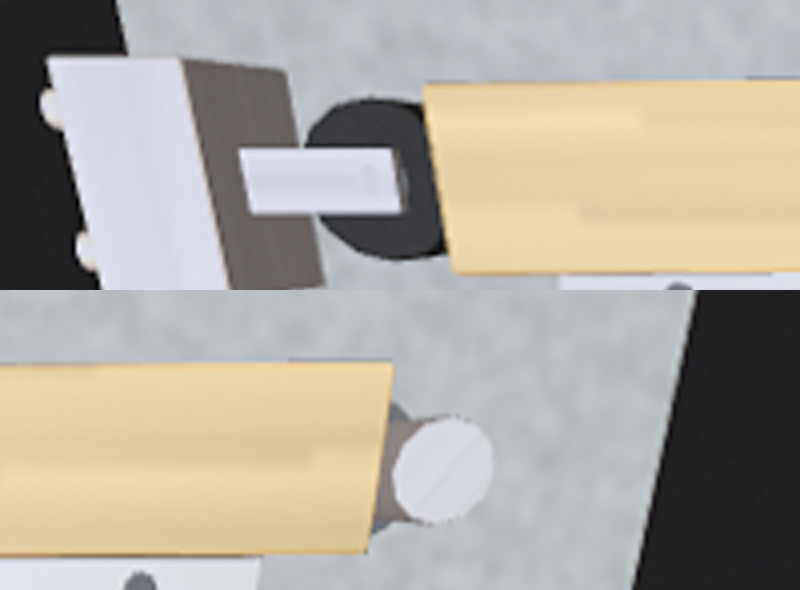

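The ends seat well at the post and roller. The beam reads about 0.007 rad off the fence, with roughly 1–2 mm of gap at the post end, so I'll press again, first towards the post end, then at the middle.

Emit:
move_arm(targets=[[[0, 0, 0, -0.042, 0.024, 0, 0.02], [0, 0, 0, -0.042, 0.024, 0, 0.02], [0, -0.04, 0, -0.042, 0.024, 0, 0.02], [0, 0, 0, 0, 0, 0, 0.02], [0, 0, 0, 0, 0, -0.04, 0.02]]])

```text
clock: 17.35
tool_pos: [0.4901, 0.076, 0.1524]
eef_rot: [0.738, 0.674, 0.024, 0.02]
contact_force: [2.1, -0.3, -0.9]
opening: 0.016
```

```bash
python3 sw.py .01|head -1
```

```text
17.35 [0.4901 0.076  0.1524] yaw 1.4799 tiltfix [-0.0028  0.0622  0.0003] F [ 2.15 -0.27 -0.93] M [ 0.05 -0.11  0.04] 0.016
```

Emit:
move_arm(targets=[[[0, 0, 0, 0, 0, -0.045, 0.02], [0, 0, 0, 0, 0, -0.045, 0.02], [0, 0, 0, 0, 0, -0.025, 0.02], [0, 0, 0, 0, 0, 0, 0.02], [0, 0, 0, 0, 0, 0, 0.02]]])

```text
clock: 17.85
tool_pos: [0.4817, 0.074, 0.0333]
eef_rot: [0.736, 0.676, 0.018, 0.018]
contact_force: [0.5, -0.5, 0.3]
opening: 0.016
```

```bash
python3 sw.py .01|head -1
```

```text
17.85 [0.4817 0.074  0.0333] yaw 1.4854 tiltfix [0.0013 0.0504 0.0001] F [ 0.52 -0.46  0.27] M [0.03 0.05 0.01] 0.016
```

Emit:
move_arm(targets=[[[0, -0.01, -0.005, 0.01, 0, -0.006, 0.02], [0, 0, 0, 0.01, 0, 0, 0.02], [0, 0, 0, 0.01, 0, 0, 0.02], [0, 0, 0, 0.004, 0, 0, 0.02], [0, 0, 0, 0, 0, 0, 0.02]]])

```text
clock: 18.35
tool_pos: [0.5215, 0.0747, 0.033]
eef_rot: [0.74, 0.672, 0.028, 0.022]
contact_force: [-0.4, -0.6, 0.6]
opening: 0.014
```

```bash
python3 sw.py .01|head -1
```

```text
18.35 [0.5215 0.0747 0.033 ] yaw 1.4749 tiltfix [-0.0052  0.0706  0.0004] F [-0.38 -0.56  0.64] M [0.06 0.04 0.04] 0.014
```

Emit:
move_arm(targets=[[[0, 0, 0.006, 0, 0, -0.006, 0.02], [0, 0, 0, 0.0015, 0, 0, 0.02], [0, 0, 0, 0.0015, 0, 0, 0.02], [0, 0, 0, 0.0015, 0, 0, 0.02]]])

```text
clock: 18.75
tool_pos: [0.5256, 0.0745, 0.0273]
eef_rot: [0.738, 0.674, 0.028, 0.022]
contact_force: [0.4, 0.1, 0.4]
opening: 0.022
```

Emit:
move_arm(targets=[[[0, 0, 0, 0.002, 0.0001, 0.0003, 0.02], [0, 0, 0, 0.002, 0.0001, 0.0003, 0.02]]])

```text
clock: 18.95
tool_pos: [0.5265, 0.0746, 0.0273]
eef_rot: [0.737, 0.675, 0.025, 0.021]
contact_force: [-6.3, 0.0, 2.4]
opening: 0.02
```

Emit:
move_arm(targets=[[[0, -0.004, 0, 0.0025, 0.0002, 0.0005, 0.02], [0, -0.004, 0, 0.0025, 0.0002, 0.0005, 0.02]]])

```text
clock: 19.15
tool_pos: [0.5278, 0.0745, 0.0274]
eef_rot: [0.737, 0.675, 0.026, 0.022]
contact_force: [-7.3, -0.5, 1.0]
opening: 0.021
```

```bash
python3 sw.py .01|head -1
```

```text
19.15 [0.5278 0.0745 0.0274] yaw 1.4832 tiltfix [-0.0028  0.0669  0.0003] F [-7.32 -0.47  1.02] M [ 0.03  1.71 -0.02] 0.021
```

It moved another 1.3 mm or so. I'll push until it stops.

Emit:
move_arm(targets=[[[0, -0.004, 0, 0.0025, 0.0002, 0.0004, 0.02], [0, -0.004, 0, 0.0025, 0.0002, 0.0004, 0.02]]])

```text
clock: 19.35
tool_pos: [0.5277, 0.0746, 0.0273]
eef_rot: [0.737, 0.675, 0.025, 0.022]
contact_force: [-7.9, -0.4, 2.5]
opening: 0.017
```

Emit:
move_arm(targets=[[[0, -0.004, 0, 0.0028, 0.0002, 0.0004, 0.02], [0, -0.004, 0, 0.0028, 0.0002, 0.0004, 0.02]]])

```text
clock: 19.55
tool_pos: [0.5278, 0.0746, 0.0273]
eef_rot: [0.736, 0.676, 0.024, 0.022]
contact_force: [-7.5, 0.5, 2.8]
opening: 0.021
```

Emit:
move_arm(targets=[[[0, -0.004, 0, 0.003, 0.0002, 0.0004, 0.02], [0, -0.004, 0, 0.003, 0.0002, 0.0004, 0.02]]])

```text
clock: 19.75
tool_pos: [0.5278, 0.0746, 0.0273]
eef_rot: [0.736, 0.676, 0.023, 0.023]
contact_force: [-7.9, 0.5, 2.5]
opening: 0.018
```

```bash
python3 sw.py .01|head -1
```

```text
19.75 [0.5278 0.0746 0.0273] yaw 1.4863 tiltfix [0.0023 0.0642 0.0001] F [-7.93  0.48  2.52] M [ 0.03  1.77 -0.08] 0.018
```

Emit:
move_arm(targets=[[[0, 0, 0, -0.008, 0, 0, 0.02], [0, 0, 0, -0.008, 0, 0, 0.02], [0, 0, 0, -0.003, -0.03, 0, 0.02], [0, 0, 0, -0.003, -0.03, 0, 0.02], [0, 0, 0, 0, 0, 0, 0.02]]])

```text
clock: 20.25
tool_pos: [0.511, 0.0158, 0.0284]
eef_rot: [0.735, 0.677, 0.028, 0.024]
contact_force: [0.6, 0.3, 0.1]
opening: 0.019
```

```bash
python3 sw.py .01|head -1
```

```text
20.25 [0.511  0.0158 0.0284] yaw 1.49 tiltfix [-0.0025  0.0741  0.0003] F [0.65 0.31 0.08] M [ 0.01  0.06 -0.02] 0.019
```

Emit:
move_arm(targets=[[[0, 0, -0.009, 0.004, 0, -0.001, 0.02], [0, 0, 0, 0.003, 0, 0, 0.02], [0, 0, 0, 0.0015, 0, 0, 0.02], [0, 0, 0, 0.0015, 0, 0, 0.02]]])

```text
clock: 20.65
tool_pos: [0.5224, 0.018, 0.0276]
eef_rot: [0.738, 0.674, 0.029, 0.024]
contact_force: [-6.0, -2.9, 5.0]
opening: 0.016
```

Emit:
move_arm(targets=[[[0, 0, 0, 0.002, 0.0001, 0.0003, 0.02], [0, -0.004, 0, 0.002, 0.0001, 0.0003, 0.02]]])

```text
clock: 20.85
tool_pos: [0.5224, 0.0181, 0.0276]
eef_rot: [0.737, 0.674, 0.027, 0.024]
contact_force: [-4.8, -0.7, 3.1]
opening: 0.016
```

Emit:
move_arm(targets=[[[0, -0.004, 0, 0.0025, 0.0003, 0.0004, 0.02], [0, -0.004, 0, 0.003, 0.0003, 0.0004, 0.02]]])

```text
clock: 21.05
tool_pos: [0.5225, 0.0181, 0.0276]
eef_rot: [0.737, 0.675, 0.025, 0.024]
contact_force: [-8.0, -1.2, 3.6]
opening: 0.024
```

```bash
python3 sw.py .01|head -1
```

```text
21.05 [0.5225 0.0181 0.0276] yaw 1.4826 tiltfix [0.0018 0.0704 0.0002] F [-7.98 -1.24  3.6 ] M [-0.25  1.49 -0.01] 0.024
```

Emit:
move_arm(targets=[[[0, -0.004, 0, 0.0034, 0.0002, 0.0005, 0.02], [0, -0.004, 0, 0.0034, 0.0002, 0.0005, 0.02], [0, -0.004, 0, 0.0034, 0.0002, 0.0005, 0.02], [0, -0.004, 0, 0.0034, 0.0002, 0.0005, 0.02], [0, -0.004, 0, 0.0034, 0.0002, 0.0005, 0.02]]])

```text
clock: 21.55
tool_pos: [0.5225, 0.0181, 0.0276]
eef_rot: [0.736, 0.676, 0.02, 0.024]
contact_force: [-7.3, -0.6, 3.5]
opening: 0.02
```

Emit:
move_arm(targets=[[[0, -0.004, 0, 0.0036, 0.0002, 0.0006, 0.02], [0, -0.004, 0, 0.0036, 0.0002, 0.0006, 0.02], [0, -0.004, 0, 0.0036, 0.0002, 0.0006, 0.02], [0, -0.004, 0, 0.0036, 0.0002, 0.0006, 0.02], [0, -0.004, 0, 0.0036, 0.0002, 0.0006, 0.02]]])

```text
clock: 22.05
tool_pos: [0.5226, 0.0181, 0.0277]
eef_rot: [0.735, 0.677, 0.013, 0.023]
contact_force: [-6.8, -0.4, 2.7]
opening: 0.019
```

Emit:
move_arm(targets=[[[0, 0, 0, -0.008, 0, 0, 0.02], [0, 0, 0, -0.012, 0, 0.005, 0.02], [0, 0.02, 0, 0, 0, 0.045, 0.02], [0, 0.02, 0, 0, 0, 0.045, 0.02], [0, 0.02, 0, 0, 0, 0.045, 0.02]]])

```text
clock: 22.55
tool_pos: [0.4986, 0.0207, 0.1649]
eef_rot: [0.732, 0.681, -0.015, -0.001]
contact_force: [2.0, -0.9, -0.6]
opening: 0.023
```

Emit:
move_arm(targets=[[[0, 0, 0, 0.03, 0, 0.04, 0.02], [0, 0, 0, 0.045, 0, 0, 0.02], [0, 0, 0, 0.045, 0, 0, 0.02], [0, 0, 0, 0, 0, 0, 0.02], [0, 0, 0, 0, 0, 0, 0.02]]])

```text
clock: 23.05
tool_pos: [0.626, 0.0255, 0.2158]
eef_rot: [0.731, 0.682, -0.006, 0.0]
contact_force: [-0.3, 0.4, 0.2]
opening: 0.022
```

```bash
python3 sw.py .01|head -1
python3 - <<'E'
from plant import r
import cv2,pickle
p=r.snapshot('wrist'); pickle.dump(p,open('w10.pkl','wb')); a=p['frame'][:,:,::-1]
cv2.imwrite('pics/w10.png',cv2.resize(a[30:130,30:530],(800,300))[:,:])
E
python3 m.py w10.pkl
```

```text
23.05 [0.626  0.0255 0.2158] yaw 1.5023 tiltfix [ 0.0087 -0.009   0.    ] F [-0.34  0.4   0.2 ] M [ 0.08  0.02 -0.05] 0.022
beam [0.55028705 0.01144598] [35.727867126464844, 280.0340270996094] -0.094243765
angles bottom,top,fence [-0.0937175  -0.09356924 -0.09404839]
-0.1 beam width 35.82884819953824 beam->fence outer (12=touch) 12.284410398517354
0 beam width 35.8438045922651 beam->fence outer (12=touch) 12.317793041976554
0.1 beam width 35.85876098499197 beam->fence outer (12=touch) 12.351175685435756
```

The beam now reads parallel to within 0.001 rad, with a gap of about 0.3 mm. The last press was only 7–8 N on the wrist, and friction may have taken part of that, so I'll press once more, a little firmer at 11 N.

Emit:
move_arm(targets=[[[0, 0, -0.02, -0.045, -0.002, 0, 0.02], [0, -0.03, 0, -0.045, -0.002, 0, 0.02], [0.008, -0.03, 0, -0.035, -0.002, 0, 0.02], [0, 0, 0, 0, 0, 0, 0.02], [0, 0, 0, 0, 0, -0.04, 0.02]]])

```text
clock: 23.6
tool_pos: [0.4902, 0.0206, 0.1767]
eef_rot: [0.736, 0.677, 0.02, 0.017]
contact_force: [1.8, -0.4, -0.5]
opening: 0.018
```

Emit:
move_arm(targets=[[[0, 0, 0, 0, 0, -0.045, 0.02], [0, 0, 0, 0, 0, -0.045, 0.02], [0, 0, 0, 0, 0, -0.03, 0.02], [0, 0, 0, 0, 0, 0, 0.02], [0, 0, 0, 0, 0, 0, 0.02]]])

```text
clock: 24.1
tool_pos: [0.4849, 0.021, 0.0522]
eef_rot: [0.734, 0.679, 0.017, 0.015]
contact_force: [-0.3, -0.9, 0.1]
opening: 0.016
```

```bash
python3 sw.py .01|head -1
```

```text
24.1 [0.4849 0.021  0.0522] yaw 1.4922 tiltfix [-0.0008  0.0445  0.0001] F [-0.29 -0.94  0.07] M [ 0.06  0.05 -0.02] 0.016
```

Emit:
move_arm(targets=[[[0, -0.03, -0.015, 0, -0.003, -0.014, 0.02], [0, 0, 0, 0.008, 0, -0.01, 0.02], [0, 0, 0, 0.01, 0, 0, 0.02], [0, 0, 0, 0.005, 0, 0, 0.02], [0, 0, 0, 0, 0, 0, 0.02]]])

```text
clock: 24.6
tool_pos: [0.5172, 0.0196, 0.0408]
eef_rot: [0.737, 0.675, 0.029, 0.026]
contact_force: [-0.2, -0.3, -0.6]
opening: 0.016
```

```bash
python3 sw.py .01|head -1
```

```text
24.6 [0.5172 0.0196 0.0408] yaw 1.4832 tiltfix [-0.0011  0.0783  0.0003] F [-0.23 -0.34 -0.6 ] M [-0.    0.1   0.04] 0.016
```

Emit:
move_arm(targets=[[[0, 0, 0, -0.001, 0, -0.01, 0.02], [0, 0, 0, 0, 0, -0.003, 0.02], [0, 0, 0, 0, 0, 0, 0.02]]])

```text
clock: 24.9
tool_pos: [0.5185, 0.0197, 0.0297]
eef_rot: [0.738, 0.674, 0.032, 0.026]
contact_force: [-0.4, 0.4, -0.7]
opening: 0.022
```

Emit:
move_arm(targets=[[[0, 0, 0, 0.0012, 0, 0, 0.02], [0, 0, 0, 0.0012, 0, 0, 0.02], [0, 0, 0, 0.0012, 0, 0, 0.02], [0, 0, 0, 0.0012, 0, 0, 0.02]]])

```text
clock: 25.3
tool_pos: [0.5225, 0.0198, 0.0306]
eef_rot: [0.737, 0.674, 0.031, 0.026]
contact_force: [-4.4, -0.0, 1.6]
opening: 0.022
```

```bash
python3 sw.py .01|head -1
```

```text
25.3 [0.5225 0.0198 0.0306] yaw 1.4819 tiltfix [-0.0037  0.081   0.0004] F [-4.37 -0.01  1.6 ] M [ 0.08  0.99 -0.01] 0.022
```

Emit:
move_arm(targets=[[[0, -0.004, 0, 0.003, 0.0001, 0.0004, 0.02], [0, -0.004, 0, 0.0036, 0.0001, 0.0004, 0.02]]])

```text
clock: 25.5
tool_pos: [0.5226, 0.0198, 0.0306]
eef_rot: [0.737, 0.675, 0.03, 0.025]
contact_force: [-8.6, 0.6, 5.2]
opening: 0.017
```

Emit:
move_arm(targets=[[[0, -0.006, 0, 0.0042, 0.0001, 0.0005, 0.02], [0, -0.006, 0, 0.0046, 0.0001, 0.0005, 0.02]]])

```text
clock: 25.7
tool_pos: [0.5227, 0.0198, 0.0305]
eef_rot: [0.737, 0.675, 0.029, 0.025]
contact_force: [-9.8, 1.0, 4.9]
opening: 0.019
```

```bash
python3 sw.py .01|head -1
```

```text
25.7 [0.5227 0.0198 0.0305] yaw 1.484 tiltfix [-0.0015  0.0765  0.0003] F [-9.79  0.98  4.89] M [ 0.17  2.09 -0.04] 0.019
```

Emit:
move_arm(targets=[[[0, -0.006, 0, 0.005, 0.0003, 0.0009, 0.02], [0, -0.006, 0, 0.0052, 0.0003, 0.0009, 0.02]]])

```text
clock: 25.9
tool_pos: [0.5227, 0.0198, 0.0307]
eef_rot: [0.736, 0.676, 0.026, 0.025]
contact_force: [-10.4, 0.8, 1.9]
opening: 0.021
```

Emit:
move_arm(targets=[[[0, -0.006, 0, 0.0054, 0.0003, 0.0009, 0.02], [0, -0.006, 0, 0.0054, 0.0003, 0.0009, 0.02], [0, -0.006, 0, 0.0054, 0.0003, 0.0009, 0.02], [0, -0.006, 0, 0.0054, 0.0003, 0.0009, 0.02], [0, -0.006, 0, 0.0054, 0.0003, 0.0009, 0.02]]])

```text
clock: 26.4
tool_pos: [0.5227, 0.0198, 0.0307]
eef_rot: [0.735, 0.677, 0.018, 0.022]
contact_force: [-9.3, 1.1, 2.2]
opening: 0.021
```

```bash
python3 sw.py .01|head -1
```

```text
26.4 [0.5227 0.0198 0.0307] yaw 1.4889 tiltfix [ 0.0071  0.0565 -0.0001] F [-9.3   1.08  2.21] M [ 0.2   2.12 -0.07] 0.021
```

Emit:
move_arm(targets=[[[0, 0, 0, -0.008, 0, 0, 0.02], [0, 0, 0, -0.012, 0, 0.005, 0.02], [0, 0, 0, 0, 0, 0.045, 0.02], [0, 0.02, 0, 0, 0, 0.045, 0.02], [0, 0.02, 0, 0, 0, 0.045, 0.02]]])

```text
clock: 26.9
tool_pos: [0.4965, 0.0182, 0.1693]
eef_rot: [0.734, 0.679, -0.005, 0.004]
contact_force: [1.7, -1.1, -0.6]
opening: 0.02
```

Emit:
move_arm(targets=[[[0, 0, 0, 0.03, 0, 0.04, 0.02], [0, 0, 0, 0.045, 0, 0, 0.02], [0, 0, 0, 0.045, 0, 0, 0.02], [0, 0, 0, 0, 0, 0, 0.02], [0, 0, 0, 0, 0, 0, 0.02]]])

```text
clock: 27.4
tool_pos: [0.6227, 0.0175, 0.2199]
eef_rot: [0.735, 0.679, 0.001, 0.006]
contact_force: [-0.9, -0.6, -0.6]
opening: 0.022
```

```bash
python3 sw.py .01|head -1
python3 - <<'E'
from plant import r
import pickle
from h import *
p=r.snapshot('wrist'); pickle.dump(p,open('w11.pkl','wb'))
for n in('post','plunger','marker_a'): print(n,[(round(d['score'],2),d['centre']) for d in r.find_in(p,n)[:2]])
q=r.snapshot('top'); o=pickle.load(open('top.pkl','rb'))
for n in('glue','marker_a'): print(n,[(round(d['score'],2),d['centre']) for d in r.find_in(q,n)[:2]])
E
python3 m.py w11.pkl
```

```text
27.4 [0.6227 0.0175 0.2199] yaw 1.4916 tiltfix [ 0.0072  0.0099 -0.    ] F [-0.88 -0.65 -0.55] M [ 0.06  0.07 -0.  ] 0.022
post [(0.63, [97.8, 476.6])]
plunger [(0.62, [88.3, 129.7])]
marker_a [(0.63, [152.9, 395.0]), (0.63, [120.9, 305.0])]
glue [(0.54, [256.3, 245.0])]
marker_a [(0.8, [182.7, 282.9])]
beam [0.55027399 0.01138498] [35.723846435546875, 280.08978271484375] -0.09432566
angles bottom,top,fence [-0.09371041 -0.09508978 -0.09387165]
-0.1 beam width 36.053325658135684 beam->fence outer (12=touch) 12.436575511279301
0 beam width 35.91415225722494 beam->fence outer (12=touch) 12.45284208857733
0.1 beam width 35.7749788563142 beam->fence outer (12=touch) 12.46910866587536
```

```bash
python3 -c "
from plant import r
print(r.finish_job())"
```

```text
the job is handed in; nothing more can be done
None
```

The beam is loaded in the jig and the job is handed in, at about 27.5 s on the robot's clock. `finish_job` gave no verdict.

**What I did:**
- **Slide and swing:** I gripped the beam by its upper edges and slid it end-on until it bore on the post, with about 5 N at the wrist. I then swung it round to nearly in line while still pushing on the post; the push along the beam stayed at 4–6.5 N.
- **Pressing home:** With the beam released, I pressed it low with closed fingers, first towards the post end and then at the middle, holding the last press at about 10 N for roughly 0.7 s. I then withdrew above the jig.

**Last checks:**
- **Alignment:** The beam is parallel to the fence within 0.001 rad, with about 0.4 mm of apparent gap (the camera calibration is good to about 2 mm).
- **Ends and flatness:** I last saw the ends seated against post and wheel in the picture after the first press. The top face measured 36 x 280 mm, as it should if the beam lies flat.
- **Bystanders:** The glue bottle was where it started, to within 1–2 pixels in the top view. I did not check the others at the end, but no move came near them.

**What disagreed or is uncertain:**
- After the first press the beam was still about 0.007 rad off the fence, with 1–2 mm of gap at the post end. That is why I pressed again.
- I could not measure the fence, post and plunger values directly. I inferred them from the wrist force, which stayed below 11 N along the fence and post directions in every reading.
- The 12-picture limit was used up, so the final check was by measurement only.

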